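Load the lens-curing unit, shut its drop-down door and lock it

TASK

Pull the curing unit's drop-down door fully open, set the blue lens carrier upright in the middle of the dark mat inside, and push the door back up until it is fully shut. Then turn the lock collar beside the door clockwise until its white pointer is at the red locked mark. Keep the carrier upright while you carry it, and leave the jar, the bottle and the parts bin where they stand.

Things in the scene. Friction and masses are not known exactly. Their poses are not given: they have to be found in the camera images.
- unit: white bench-top lens-curing unit, fixed. Origin on the bench under the middle of the door hinge; x points into the chamber, y left seen from the door, z up. Chamber floor at z 65 mm, x 2 to 150 mm, 196 mm wide between 10 mm cheeks whose front edges slope back 40 degrees from the hinge. Right of the door a grey lock pod: x -23 to 73, y -222 to -110, 100 mm high.
- roof_edge (a point): middle of the front edge of the unit's black roof, on its top face, 153 mm above the bench, 70 mm behind the hinge line; the roof is 8 mm thick (underside at 145 mm) and runs backwards from here with a hood to 167 mm high from 62 mm behind this edge. In front of this edge the chamber is open to above when the door is down.
- mat (a point): centre of the dark rubber mat on the chamber floor, 64 mm behind the hinge line, 65 mm above the bench; the mat is 80 mm in the unit's x by 150 mm in y. The shut door leans over its front part: a carrier in the middle of the mat, its base's long side across the chamber, clears the door by about 8 mm.
- door (a joint): door angle in rad: 0 shut, leaning back 40 degrees over the chamber; 2.27 fully down and level. Starts shut or ajar. The stiff hinge holds it at any angle (2 to 4 N at the handle moves it). Grey panel with amber window, 105 mm from hinge to free edge, 194 mm wide, 10 mm thick outwards from the plane through the hinge.
- door_hinge (a point): middle of the door's hinge line, 65 mm above the bench; the hinge axis lies along the unit's y.
- door_handle (a point): middle of the door's blue round grip bar, 12 mm thick, 90 mm long between its bent ends, parallel to the hinge: 145 mm from the hinge along the panel (40 mm beyond the free edge, an open gap for a finger) and 25 mm outwards from the panel's inner plane. Turns with the door; at angle 0 its axes equal the unit's. Shut 192 mm above the bench, fully down 40 mm.
- collar (a joint): lock collar angle in rad, grows clockwise seen from above: 0 at the green open mark, 1.2 at the red locked mark, stop at 1.5. It starts near the green mark. Turning it takes about 0.06 N m.
- collar_top (a point): centre of the top face of the captive lock collar on the pod, 132 mm above the bench: a black knurled upright cylinder 46 mm in diameter, 32 mm high above the pod's top, with a 60 mm flange on its lowest 6 mm and a white stripe on top that points along the pointer.
- collar_pointer (a point): white pointer tab at the collar's flange, 28.5 mm from the collar axis; it turns with the collar.
- locked_mark (a point): red locked mark on the pod's top, 39.5 mm from the collar axis towards the door.
- carrier: blue lens carrier: base 52 mm (its x) by 100 mm (its y) by 8 mm, with a round lens lying at each end up to 12 mm high, and in the middle an upright grip tab 20 mm (x) by 12 mm (y) reaching from the base to 52 mm high. Origin at the centre of its underside, z up. About 0.1 kg. It stands on the bench to the left or to the right of the door.
- jar: white dispenser jar, bystander, 72 mm in diameter, 62 mm high, origin at the centre of its underside; it stands on the other side of the door from the carrier.
- bottle: aluminium bottle with white cap, bystander, 52 mm in diameter, 150 mm high, origin at the centre of its underside; left of the unit.
- bin: open blue parts bin, bystander, 110 by 150 by 45 mm, origin at the centre of its underside; right of the lock pod.
Mind the look-alikes: they are no part of the job. What is shaped like the carrier but orange is not meant.

How it is judged:
By the outcome, as a careful person would: the job done as asked, in the order asked, and still so for the second after the job is handed in, with the robot touching nothing.
It also fails if it takes over 72 s, if anything falls off the work surface, if the arm or the gripper's body presses on something with over 40 N, if the wrist force passes 120 N, or if a joint passes its speed limit or range.

ROBOT

A 7-joint arm with a two-finger parallel gripper is mounted at the origin on the work surface. World frame = base frame: x ahead of the robot, y to its left, z up, the work surface at z = 0. Lengths are in m, angles in rad, forces in N, time in s.
With the tool pointing down it reaches from about 0.425 to 1.025 m from the base axis. Payload 9.4 kg.
Tool frame: the origin (TCP) lies on the centre line of the jaws, within the pads' length; the fingertips stand 14 mm ahead of it and the grasp point (between the pads) lies 5 mm behind it (tip_extent is the distance from the TCP to the fingertips, in m); z points along the fingers, y is the line along which they close (so a half turn about z gives the same grasp; the last joint's range is limited). The gripper opens to 85 mm and grips with 20 to 120 N. Pads are 22 mm wide; open, the fingers measure 114 mm over their backs; the gripper's body (76 mm by 85 mm) begins 54 mm behind the grasp point. The pads swing forward as they close: fully open they stand 13 mm farther back than shut.
Start: joints at [1.067, 0.599, -0.003, 1.599, 0.002, 0.943, -0.08], TCP at [0.3, -0.66, 0.245] pointing down, gripper open.
Joint ranges: [-2.57, 2.57], [-0.35, 1.97], [-1.29, 1.29], [0.11, 2.56], [-1.05, 4.19], [0.11, 1.86], [-2.63, 2.63]. Speed limits (rad/s): [2.22, 2.22, 3.01, 3.01, 3.14, 3.14, 3.14].

INTERFACE

Orientations are given as a unit quaternion [x, y, z, w].
In Python, from plant import get_obs, camera, finish_job, recognise, place_of, tip_extent gives the robot as it stands.
- The arm moves only by the tool apply_moves, never from a script. Its arguments are lists of equal length, an entry for each row: "grip": the finger opening in mm, from 0 to 85.4; "travel": the shift along the tool's x, y, z normalised to -1 to 1, where 1 is 0.75 m, a list of three; "delta_rot": the turn, a rotation vector about the tool's x, y, z normalised to -1 to 1, where 1 is pi/2 rad, a list of three. In form: {"grip": [grip, ...], "travel": [[x, y, z], ...], "delta_rot": [[rx, ry, rz], ...]}. A call has 1 to 8 rows; each row shifts and turns the commanded pose from where the row before left it, along the tool's axes as they then stand; what a row does not reach is not made up. A row lasts 1/10 s, in which the tool goes at most 50 mm and 8.59 degrees, less where a joint would pass 70% of its speed; a pose out of reach is approached as far as the arm can. A call with a number of a shift or a turn outside -1 to 1 is refused whole. A call with a gripper value outside its range is refused whole. The fingers move at their own pace and stop on an object; the grip force is fixed at half the most. Time passes only in rows, so rows that do not move let the fingers close. It gives the time, the measured TCP pose, the force, the opening and the grip force at its end, in the units of the state.
- get_obs(): the state, without advancing time (a new reading comes with each control period).
- camera(name): name is "side" or "top" or "wrist"; returns a dict with "pixels" (400x640x3 uint8, red, green, blue), "camera_matrix" (3x3 intrinsics, pixels), "view" (4x4, takes a point from world to camera coordinates). Camera axes: x right, y down, z forward; pixel columns grow to the right and rows downward; lengths in m; the calibration is good to about 2 mm. A picture is of the moment at which its call begins. There is no depth.
- finish_job(): hands the job in; it is judged then, once.
Trained networks look in the newest picture that a camera, given by its name, has taken for a name from the list of things; names that differ only in an ending like _2 or _b are one class to them, and where a whole thing is asked for, a point or a joint stands for the part that bears it (a point fixed in the world has none). Each returns a list of dicts, best first, with "score" (0 to 1); they miss things now and then, are a little off and sometimes report something else, mostly with a low value. They report only what shows in the picture. A call takes as long as a camera call. They do not tell look-alikes from the thing itself.
- recognise(camera, label): "box" ([centre column, centre row, width, height] in pixels, round what is visible of it).
- place_of(camera, label): "point" ([column, row] in pixels: a listed point, or the origin of a listed thing).
The state is a dict: "clock": time; "qpos": joint angles; "joint_vel": joint speeds; "effort": joint torques, N m; "tool_pos": TCP position; "tcp_rot": TCP orientation; "force": force on the tool from outside, world axes, zero at the start; "moment": the same for the moment, N m; "opening": finger opening in m; "grip_force": force on a finger pad.
Only numpy, scipy, OpenCV 4.12 (cv2) and the standard library are available. Lean on these libraries where they do the work, as an engineer would, in place of code of your own. Each camera call takes 0.05 s, during which the arm holds its last target. There are 200 camera calls.

## Working session

There is one attempt and no reset: what is moved stays moved. The work goes in short steps, Python scripts to look and compute and a tool call to move; the robot and the scene stay as the last step left them, time stands still between calls to the robot, and variables do not carry over. Pictures are saved under pics/ and viewed, at most 10 in all, crops included, and the job is handed in when it is done.

Besides the shell and the picture viewer there is one more tool, called after "Emit:" as name(argument=value, ...) on one line, values as JSON. apply_moves: Moves the arm, as the interface text tells. Scaled input: -1 to 1 covers 0.75 m each way for a shift and pi/2 rad each way for a turn. Its arguments: {"type":"object","properties":{"grip":{"type":"array","items":{"type":"number"}},"travel":{"type":"array","items":{"type":"array","items":{"type":"number","minimum":-1,"maximum":1}}},"delta_rot":{"type":"array","items":{"type":"array","items":{"type":"number","minimum":-1,"maximum":1}}}},"required":["grip","travel","delta_rot"]}

```bash
mkdir -p pics; ls; cat > h.py <<'E'
import numpy as np, cv2
from scipy.spatial.transform import Rotation as R
from plant import *
def px2z(cam,p,z):
    K=np.array(cam["camera_matrix"]);V=np.array(cam["view"])
    d=np.linalg.inv(K)@[p[0],p[1],1];Rm=V[:3,:3];o=-Rm.T@V[:3,3];d=Rm.T@d
    return o+d*(z-o[2])/d[2]
def proj(cam,P):
    K=np.array(cam["camera_matrix"]);V=np.array(cam["view"])
    c=V[:3,:3]@P+V[:3,3];u=K@c;return u[:2]/u[2]
def save(cam,n): cv2.imwrite(f"pics/{n}.png",cam["pixels"][:,:,::-1])
E
python3 - <<'E'
from h import *
np.set_printoptions(precision=4,suppress=True)
print(get_obs()); print(tip_extent)
Z=dict(roof_edge=.153,mat=.065,door_hinge=.065,door_handle=.192,collar_top=.132,collar_pointer=.103,locked_mark=.1,carrier=0,jar=0,bottle=0,bin=0,unit=0)
ims=[]
for n in("top","side"):
    c=camera(n);ims.append(c["pixels"]);V=np.array(c["view"]);print(n,"campos",-V[:3,:3].T@V[:3,3],"fwd",V[2,:3])
    for k,z in Z.items():
        for r in place_of(n,k)[:3]:
            print(k,np.round(r["point"],1),round(r["score"],2),px2z(c,r["point"],z))
    save(c,n+"0")
E
```

```text
pics
{'clock': 0.0, 'qpos': array([ 1.0673,  0.6001, -0.0025,  1.6001,  0.0018,  0.9429, -0.0798]), 'joint_vel': array([ 0.0012,  0.0003, -0.0012, -0.0009,  0.    ,  0.0014,  0.0008]), 'effort': array([  0.0003, -77.645 ,   1.5647, -25.8   ,   0.0122,   0.009 ,
        -0.    ]), 'tool_pos': array([ 0.2999, -0.6596,  0.2444]), 'tcp_rot': array([ 0.9773,  0.2118, -0.0003, -0.0008]), 'force': array([ 0.3218,  0.3777, -0.0374]), 'moment': array([-0.0302,  0.0255, -0.0435]), 'grip_force': 0.0, 'opening': 0.08541684908255219}
0.014
top campos [ 0.4556 -0.0246  1.2998] fwd [ 0.0657  0.0036 -0.9978]
roof_edge [331.5 153.4] 0.56 [ 0.6597 -0.0594  0.153 ]
roof_edge [266.9 148.7] 0.44 [0.6714 0.1105 0.153 ]
mat [325.1 162.2] 0.61 [ 0.6502 -0.044   0.065 ]
mat [388.6 183.3] 0.52 [ 0.5913 -0.2229  0.065 ]
door_hinge [323.5 184.7] 0.69 [ 0.5864 -0.0398  0.065 ]
door_hinge [436.6 184.5] 0.64 [ 0.5885 -0.3578  0.065 ]
door_handle [328.5 153.3] 0.67 [ 0.653  -0.0506  0.192 ]
door_handle [331.1 151.4] 0.6 [ 0.6579 -0.0572  0.192 ]
collar_top [392.4 182.2] 0.81 [ 0.5869 -0.2223  0.132 ]
collar_top [24
[... 494 characters left out ...]
 0.    ]
side campos [0.0938 0.7378 0.8014] fwd [ 0.3857 -0.7085 -0.591 ]
roof_edge [269.4 184.2] 0.97 [ 0.6574 -0.0557  0.153 ]
door_hinge [291. 222.] 0.85 [ 0.5895 -0.0428  0.065 ]
door_handle [272.4 169.4] 0.8 [ 0.6531 -0.0673  0.192 ]
collar_top [322.2 169.5] 0.64 [ 0.5872 -0.2105  0.132 ]
locked_mark [314.3 184.6] 0.6 [ 0.5938 -0.1768  0.1   ]
carrier [416.  203.9] 0.96 [ 0.3522 -0.3589  0.    ]
carrier [368.5 212.8] 0.82 [ 0.4586 -0.2531  0.    ]
jar [258.1 310.4] 0.76 [0.5354 0.1959 0.    ]
bottle [215.5 264.1] 0.9 [ 0.7134  0.1227 -0.    ]
bin [342.1 181.6] 0.86 [ 0.5957 -0.3635  0.    ]
bin [290.7 222.6] 0.6 [ 0.6326 -0.109   0.    ]
unit [293.7 242. ] 0.65 [ 0.5834 -0.0421  0.    ]
```

```bash
python3 - <<'E'
import cv2
a=cv2.imread("pics/top0.png")[110:270,220:480];b=cv2.imread("pics/side0.png")[130:340,200:480]
cv2.imwrite("pics/v1.png",cv2.resize(a,None,fx=3,fy=3,interpolation=2));cv2.imwrite("pics/v2.png",cv2.resize(b,None,fx=2.8,fy=2.8,interpolation=2))
E
```

```text
(no output)
```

View pics/v1.png

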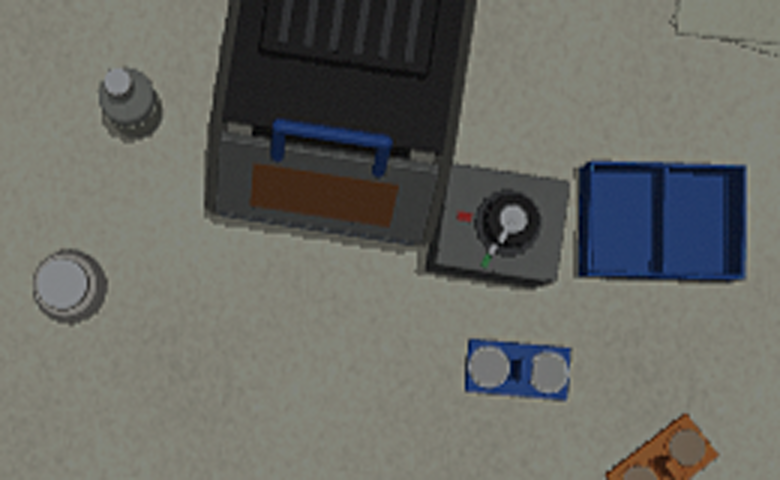

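View pics/v2.png

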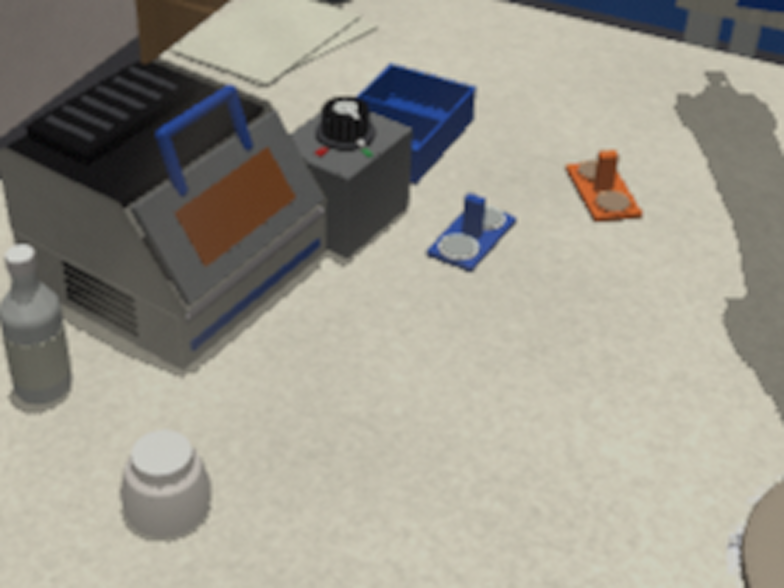

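The top view shows the blue carrier at about px (393,233), the orange decoy to its lower right, the door shut or nearly so with its handle at (330,153), and the collar pointer near green. The side view agrees. Next I fit the unit's pose.

```bash
cat > fit.py <<'E'
from h import *
from scipy.optimize import least_squares
np.set_printoptions(precision=4,suppress=True)
ct,cs=camera("top"),camera("side")
def P(n,k,i=0):
    r=place_of(n,k); return r[i]["point"] if r else None
def handle(a): # unit frame: panel dir at shut leans back 40deg from vertical
    t=np.radians(50)+a # angle of panel from +x axis upward
    d=np.array([np.cos(t),0,np.sin(t)]); o=np.array([-np.sin(t),0,np.cos(t)])
    return .145*d+.025*o+[0,0,.065]
obs=[]
for n,c in(("top",ct),("side",cs)):
    for k in("roof_edge","door_hinge","door_handle","collar_top","locked_mark"):
        p=P(n,k)
        if p is not None: obs.append((c,k,np.array(p),1.))
cl=lambda x,y:np.array([220+x/3,110+y/3])
sd=lambda x,y:np.array([200+x/2.8,130+y/2.8])
obs+=[(ct,(.073,-.110,.1),cl(454,166),1.5),(ct,(.073,-.222,.1),cl(569,182),1.5),(cs,(-.023,-.222,.1),sd(410,130),1.5),(cs,(-.023,-.222,0),sd(408,205),1),(cs,(-.023,-.11,.1),sd(335,180),.7)]
def model(v,k):
    x,y,w,a,cx,cy=v
    m={"roof_edge":(.07,0,.153),"door_hinge":(0,0,.065),"collar_top":(cx,cy,.132),"locked_mark":(cx,cy+.0395,.1)}
    p=handle(a) if k=="door_handle" else np.array(m[k] if isinstance(k,str) else k)
    return R.from_euler("z",w).apply(p)+[x,y,0]
f=lambda v:np.concatenate([w*(proj(c,model(v,k))-p) for c,k,p,w in obs])
s=least_squares(f,[.588,-.041,-.14,0,.025,-.166],loss="soft_l1")
print(s.x,np.degrees(s.x[2:4]))
for c,k,p,w in obs: print("top" if c is ct else "side",k,p,proj(c,model(s.x,k))-p)
for k in("roof_edge","door_hinge","door_handle","collar_top","locked_mark"): print(k,model(s.x,k))
# carrier blue mask
for n,c,x0,x1,y0,y1 in(("top",ct,365,425,218,250),("side",cs,345,390,195,230)):
    im=c["pixels"].astype(int);m=((im[...,2]-im[...,0]>30)).astype(np.uint8);mm=np.zeros_like(m);mm[y0:y1,x0:x1]=m[y0:y1,x0:x1]
    pts=cv2.findNonZero(mm);h=cv2.convexHull(pts)[:,0]
    g=np.array([px2z(c,q,.006)[:2] for q in h],np.float32)
    print(n,len(pts),cv2.minAreaRect(g) if n=="top" else "", "carr",P(n,"carrier"),P(n,"carrier",1) if n=="side" else "")
E
python3 fit.py
```

```text
[ 0.5896 -0.0457 -0.1698  0.0869  0.0248 -0.1692] [-9.7262  4.9815]
top roof_edge [331.8 152.3] [-1.0104  1.5353]
top door_hinge [326.5 184. ] [-0.9049 -0.4203]
top collar_top [392.3 182.9] [-2.018  -0.1745]
top locked_mark [370.8 181.1] [3.3042 0.4132]
side roof_edge [268.9 185.3] [ 0.4926 -1.5848]
side door_hinge [293.  221.8] [-1.4658 -0.4208]
side door_handle [270.4 169.4] [0.0171 0.166 ]
side collar_top [322.6 169.4] [ 1.2115 -0.7863]
side locked_mark [318.6 184.1] [-3.6098  0.5027]
top (0.073, -0.11, 0.1) [371.3333 165.3333] [-1.4004 -2.2802]
top (0.073, -0.222, 0.1) [409.6667 170.6667] [ 0.6134 -0.5679]
side (-0.023, -0.222, 0.1) [346.4286 176.4286] [ 2.1797 -0.4823]
side (-0.023, -0.222, 0) [345.7143 203.2143] [1.5475 1.3231]
side (-0.023, -0.11, 0.1) [319.6429 194.2857] [ 4.911  -0.2559]
roof_edge [ 0.6586 -0.0575  0.153 ]
door_hinge [ 0.5896 -0.0457  0.065 ]
door_handle [ 0.6514 -0.0563  0.1981]
collar_top [ 0.5854 -0.2166  0.132 ]
locked_mark [ 0.5921 -0.1777  0.1   ]
top 287 ((0.45242467522621155, -0.24205127358436584), (0.09944701194763184, 0.05079260095953941), 85.12400817871094) carr [439.7, 263.5] 
side 262  carr [415.6, 203.8] [367.6, 217.8]
```

```bash
cat >> h.py <<'E'
import json
def rot(phi,tilt=0,tdir=0):
    """tool down, tool x at heading phi (deg); then leaned so z points towards heading tdir by tilt deg"""
    c,s=np.cos(np.radians(phi)),np.sin(np.radians(phi))
    r=R.from_matrix(np.array([[c,s,0],[s,-c,0],[0,0,-1]]))
    t=np.radians(tdir);ax=np.array([np.sin(t),-np.cos(t),0])  # z x-ish axis
    return R.from_rotvec(ax*np.radians(tilt))*r
def plan(wps,grip,start=None):
    """wps: list of (pos,Rot,n) ; prints rows in batches of 8"""
    o=get_obs();p=np.array(o["tool_pos"]);q=R.from_quat(o["tcp_rot"])
    if start: p,q=start
    T=[];D=[]
    for tp,tr,n in wps:
        tp=np.array(tp);p0=p.copy();rv=(tr*q.inv()).as_rotvec();q0=q
        for i in range(1,n+1):
            gp=p0+(tp-p0)*i/n;gq=R.from_rotvec(rv*i/n)*q0
            t=np.round(q.inv().apply(gp-p)/.75,4);d=np.round((q.inv()*gq).as_rotvec()/(np.pi/2),4)
            p=p+q.apply(t*.75);q=q*R.from_rotvec(d*np.pi/2);T.append((t+0).tolist());D.append((d+0).tolist())
    for i in range(0,len(T),8):
        print(json.dumps({"grip":[grip]*len(T[i:i+8]),"travel":T[i:i+8],"delta_rot":D[i:i+8]}))
E
python3 - <<'E'
from h import *
q=rot(81)
print(q.as_quat(),q.apply([0,0,1]),rot(81,30,0).apply([0,0,1]))
p=np.array([.645,-.057,.34])
plan([([.62,-.1,.34],q,15)],60)
E
```

```text
[0.76040597 0.64944805 0.         0.        ] [ 0.  0. -1.] [ 5.00000000e-01  5.55111512e-17 -8.66025404e-01]
{"grip": [60, 60, 60, 60, 60, 60, 60, 60], "travel": [[0.0465, -0.0335, -0.0084], [0.0486, -0.0304, -0.0084], [0.0505, -0.0272, -0.0085], [0.0521, -0.0238, -0.0084], [0.0536, -0.0202, -0.0084], [0.0549, -0.0168, -0.0084], [0.0558, -0.013, -0.0085], [0.0565, -0.0094, -0.0084]], "delta_rot": [[0.0, 0.0, -0.0419], [0.0, 0.0, -0.0419], [0.0, 0.0, -0.0419], [0.0, 0.0, -0.0418], [0.0, 0.0, -0.0419], [0.0, 0.0, -0.0419], [0.0, 0.0, -0.0419], [0.0, 0.0, -0.0419]]}
{"grip": [60, 60, 60, 60, 60, 60, 60], "travel": [[0.0571, -0.0057, -0.0084], [0.0573, -0.0018, -0.0084], [0.0573, 0.0018, -0.0085], [0.057, 0.0057, -0.0084], [0.0566, 0.0094, -0.0084], [0.0558, 0.0131, -0.0084], [0.0548, 0.0167, -0.0084]], "delta_rot": [[0.0, 0.0, -0.0419], [0.0, 0.0, -0.0418], [0.0, 0.0, -0.0419], [0.0, 0.0, -0.0419], [0.0, 0.0, -0.0419], [0.0, 0.0, -0.0419], [-0.0001, 0.0, -0.0419]]}
```

Emit:
apply_moves(grip=[60,60,60,60,60,60,60,60], travel=[[0.0465,-0.0335,-0.0084],[0.0486,-0.0304,-0.0084],[0.0505,-0.0272,-0.0084],[0.052,-0.0238,-0.0084],[0.0536,-0.0202,-0.0084],[0.055,-0.0168,-0.0084],[0.0558,-0.013,-0.0084],[0.0565,-0.0094,-0.0084]], delta_rot=[[0,0,-0.042],[0,0,-0.042],[0,0,-0.042],[0,0,-0.042],[0,0,-0.042],[0,0,-0.042],[0,0,-0.042],[0,0,-0.042]])

```text
clock: 2.85
tool_pos: [0.4712, -0.3597, 0.2962]
tcp_rot: [0.888, 0.461, 0.0, 0.0]
force: [0.4, -1.2, 0.2]
opening: 0.0599
grip_force: 0.0
```

Emit:
apply_moves(grip=[60,60,60,60,60,60,60,60], travel=[[0.057,-0.0057,-0.0084],[0.0573,-0.0018,-0.0084],[0.0573,0.0018,-0.0084],[0.057,0.0057,-0.0084],[0.0566,0.0094,-0.0084],[0.0558,0.013,-0.0084],[0.0548,0.0167,-0.0084],[0,0,0]], delta_rot=[[0,0,-0.042],[0,0,-0.042],[0,0,-0.042],[0,0,-0.042],[0,0,-0.042],[0,0,-0.042],[0,0,-0.042],[0,0,0]])

```text
clock: 3.65
tool_pos: [0.6219, -0.0925, 0.3408]
tcp_rot: [0.756, 0.654, 0.002, -0.0]
force: [-0.2, -0.1, 0.1]
opening: 0.0604
grip_force: 0.0
```

```bash
python3 - <<'E'
from h import *
np.set_printoptions(precision=4,suppress=True)
o=get_obs();print(o["clock"],o["tool_pos"],o["qpos"])
c=camera("wrist");V=np.array(c["view"]);print("cam",-V[:3,:3].T@V[:3,3],V[2,:3])
Z=dict(roof_edge=.153,door_hinge=.065,door_handle=.196,collar_top=.132,locked_mark=.1,collar_pointer=.103)
for k,z in Z.items():
    for r in place_of("wrist",k)[:2]: print(k,r["point"],r["score"],px2z(c,r["point"],z))
save(c,"w1")
E
```

```text
3.65 [ 0.6219 -0.0925  0.3408] [ 0.3072  0.4125 -0.3578  1.7058  0.1587  1.049  -0.2461]
cam [ 0.632  -0.0218  0.469 ] [-0.0359 -0.2692 -0.9624]
roof_edge [353.7, 149.0] 0.84 [ 0.6597 -0.0555  0.153 ]
door_hinge [294.1, 140.4] 0.85 [ 0.588  -0.0416  0.065 ]
door_hinge [242.8, 257.9] 0.37 [ 0.4795 -0.2045  0.065 ]
door_handle [348.9, 150.1] 0.97 [ 0.6514 -0.0513  0.196 ]
collar_top [312.5, 278.5] 0.71 [ 0.5885 -0.2165  0.132 ]
locked_mark [309.5, 240.6] 0.87 [ 0.5894 -0.1764  0.1   ]
collar_pointer [298.4, 262.7] 0.94 [ 0.5691 -0.2058  0.103 ]
```

View pics/w1.png

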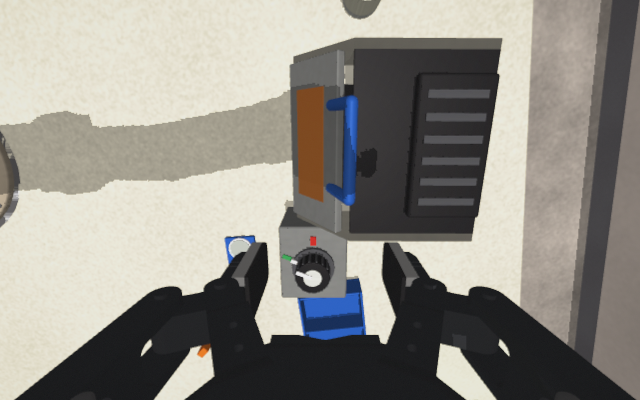

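The wrist view shows the bar from about (351,98) to (350,203), the black roof's front corners at about (354,50) and (349,233), and the red mark at (313,240).

```bash
python3 - <<'E'
from h import *
np.set_printoptions(precision=4,suppress=True)
c=camera("wrist");im=c["pixels"].astype(int)
m=(im[...,2]-im[...,0]>60);m[:, :343]=0;m[:95]=0;m[210:]=0;m[:,360:]=0
xs=[];
for r in range(110,186,4):
    k=np.where(m[r])[0]
    if len(k): xs.append((k.mean(),r))
xs=np.array(xs);rows=np.where(m.sum(1)>4)[0];print("rows",rows.min(),rows.max())
for z in(.192,.196,.2):
    g=np.array([px2z(c,x,z) for x in xs]);f=np.polyfit(g[:,1],g[:,0],1)
    print(z,"yaw",-np.degrees(np.arctan(f[0])),g[0],g[-1],"ends",px2z(c,[351,rows.min()],z),px2z(c,[350,rows.max()],z))
# roof front edge : dark boundary at right of column ~ 345..360
for z,pts in((.153,[(354,50),(349,233)]),):
    a,b=[px2z(c,q,z) for q in pts];print(a,b,np.linalg.norm(a-b),"yaw",np.degrees(np.arctan2(-(b-a)[0],-(b-a)[1]))*-1)
E
```

```text
rows 95 194
0.192 yaw -8.733907703625981 [ 0.6563 -0.0259  0.192 ] [ 0.6452 -0.0918  0.192 ] ends [ 0.6566 -0.013   0.192 ] [ 0.6436 -0.1038  0.192 ]
0.196 yaw -8.73390770362603 [ 0.6559 -0.026   0.196 ] [ 0.645  -0.0909  0.196 ] ends [ 0.6562 -0.0133  0.196 ] [ 0.6434 -0.1027  0.196 ]
0.2 yaw -8.733907703626077 [ 0.6555 -0.0261  0.2   ] [ 0.6448 -0.09    0.2   ] ends [ 0.6559 -0.0135  0.2   ] [ 0.6432 -0.1016  0.2   ]
[0.6688 0.0302 0.153 ] [ 0.6381 -0.1607  0.153 ] 0.1933384419631567 yaw -9.125904419388512
```

```bash
python3 - <<'E'
from h import *
q=rot(81.2)
plan([([.650,-.0575,.260],q,3),([.650,-.0575,.193],q,3)],60)
E
```

```text
{"grip": [60, 60, 60, 60, 60, 60], "travel": [[0.0212, 0.0107, 0.0354], [0.0213, 0.0108, 0.0354], [0.0212, 0.0107, 0.0355], [0.0, 0.0, 0.0298], [0.0, 0.0, 0.0297], [0.0, 0.0, 0.0298]], "delta_rot": [[0.0, 0.0001, -0.0006], [-0.0001, 0.0001, -0.0006], [0.0, 0.0001, -0.0006], [0.0, 0.0, 0.0], [0.0, 0.0, 0.0], [0.0, 0.0, 0.0]]}
```

Emit:
apply_moves(grip=[60,60,60,60,60,60,60], travel=[[0.0212,0.0107,0.0354],[0.0212,0.0107,0.0354],[0.0212,0.0107,0.0354],[0,0,0.0298],[0,0,0.0298],[0,0,0.0298],[0,0,0]], delta_rot=[[0,0,-0.0006],[0,0,-0.0006],[0,0,-0.0006],[0,0,0],[0,0,0],[0,0,0],[0,0,0]])

```text
clock: 4.75
tool_pos: [0.6485, -0.057, 0.1902]
tcp_rot: [0.759, 0.651, -0.002, -0.002]
force: [-0.9, -0.2, 0.5]
opening: 0.0599
grip_force: 0.0
```

Emit:
apply_moves(grip=[4,4,4,4,4,4], travel=[[0,0,0],[0,0,0],[0,0,0],[0,0,0],[0,0,0],[0,0,0]], delta_rot=[[0,0,0],[0,0,0],[0,0,0],[0,0,0],[0,0,0],[0,0,0]])

```text
clock: 5.35
tool_pos: [0.6512, -0.0564, 0.1944]
tcp_rot: [0.759, 0.651, 0.001, 0.001]
force: [0.9, 0.0, 6.0]
opening: 0.0102
grip_force: 58.6
```

```bash
cat >> h.py <<'E'
W=-8.8;H=np.array([.5885,-.046,0.])
def U(p): return R.from_euler("z",W,degrees=True).apply(p)+H
def bar(th): return U([.1471*np.cos(np.radians(th)),-.001,.065+.1471*np.sin(np.radians(th))])
E
python3 - <<'E'
from h import *
q=rot(81.2)
print(bar(64.4),get_obs()["tool_pos"])
plan([(bar(t)-[0,0,.004],q,1) for t in np.linspace(64.4,191,25)[1:]],4)
E
```

```text
[ 0.65115863 -0.05671198  0.19765956] [ 0.65122027 -0.05640879  0.19437207]
{"grip": [4, 4, 4, 4, 4, 4, 4, 4], "travel": [[-0.0004, -0.0166, -0.0061], [0.0, -0.0172, -0.0055], [0.0, -0.0177, -0.0039], [0.0, -0.0179, -0.0022], [0.0, -0.018, -0.0006], [0.0, -0.018, 0.001], [0.0, -0.0179, 0.0028], [0.0, -0.0175, 0.0043]], "delta_rot": [[0.0017, 0.0, 0.0012], [0.0, 0.0, 0.0], [0.0, 0.0, 0.0], [0.0, 0.0, 0.0], [0.0, 0.0, 0.0], [0.0, 0.0, 0.0], [0.0, 0.0, 0.0], [0.0, 0.0, 0.0]]}
{"grip": [4, 4, 4, 4, 4, 4, 4, 4], "travel": [[0.0, -0.017, 0.006], [0.0, -0.0165, 0.0075], [0.0, -0.0156, 0.0089], [0.0, -0.0148, 0.0104], [0.0, -0.0138, 0.0117], [0.0, -0.0126, 0.0129], [0.0, -0.0114, 0.014], [0.0, -0.01, 0.015]], "delta_rot": [[0.0, 0.0, 0.0], [0.0, 0.0, 0.0], [0.0, 0.0, 0.0], [0.0, 0.0, 0.0], [0.0, 0.0, 0.0], [0.0, 0.0, 0.0], [0.0, 0.0, 0.0], [0.0, 0.0, 0.0]]}
{"grip": [4, 4, 4, 4, 4, 4, 4, 4], "travel": [[0.0, -0.0086, 0.0158], [0.0, -0.0072, 0.0166], [0.0, -0.0056, 0.0172], [0.0, -0.0039, 0.0176], [0.0, -0.0024, 0.0179], [0.0, -0.0007, 0.018], [0.0, 0.001, 0.018], [0.0, 0.0026, 0.0179]], "delta_rot": [[0.0, 0.0, 0.0], [0.0, 0.0, 0.0], [0.0, 0.0, 0.0], [0.0, 0.0, 0.0], [0.0, 0.0, 0.0], [0.0, 0.0, 0.0], [0.0, 0.0, 0.0], [0.0, 0.0, 0.0]]}
```

Emit:
apply_moves(grip=[4,4,4,4,4,4,4,4], travel=[[0,-0.0166,-0.0061],[0,-0.0172,-0.0055],[0,-0.0177,-0.0039],[0,-0.0179,-0.0022],[0,-0.018,-0.0006],[0,-0.018,0.001],[0,-0.0179,0.0028],[0,-0.0175,0.0043]], delta_rot=[[0,0,0],[0,0,0],[0,0,0],[0,0,0],[0,0,0],[0,0,0],[0,0,0],[0,0,0]])

```text
clock: 6.15
tool_pos: [0.5482, -0.0408, 0.2034]
tcp_rot: [0.759, 0.651, 0.002, 0.003]
force: [9.4, -2.0, -13.4]
opening: 0.0099
grip_force: 60.5
```

Emit:
apply_moves(grip=[4,4,4,4,4,4,4,4], travel=[[0,-0.017,0.006],[0,-0.0165,0.0075],[0,-0.0156,0.0089],[0,-0.0148,0.0104],[0,-0.0138,0.0117],[0,-0.0126,0.0129],[0,-0.0114,0.014],[0,-0.01,0.015]], delta_rot=[[0,0,0],[0,0,0],[0,0,0],[0,0,0],[0,0,0],[0,0,0],[0,0,0],[0,0,0]])

```text
clock: 6.95
tool_pos: [0.4634, -0.0281, 0.1363]
tcp_rot: [0.759, 0.651, 0.001, 0.001]
force: [1.6, -5.2, 4.9]
opening: 0.0096
grip_force: 65.7
```

Emit:
apply_moves(grip=[4,4,4,4,4,4,4,4], travel=[[0,-0.0086,0.0158],[0,-0.0072,0.0166],[0,-0.0056,0.0172],[0,-0.0039,0.0176],[0,-0.0024,0.0179],[0,-0.0007,0.018],[0,0.001,0.018],[0,0.0026,0.0179]], delta_rot=[[0,0,0],[0,0,0],[0,0,0],[0,0,0],[0,0,0],[0,0,0],[0,0,0],[0,0,0]])

```text
clock: 7.75
tool_pos: [0.4443, -0.0252, 0.0316]
tcp_rot: [0.759, 0.651, -0.001, 0.0]
force: [-0.8, -7.8, 4.9]
opening: 0.01
grip_force: 72.5
```

Emit:
apply_moves(grip=[4,4,4], travel=[[0,0,0.004],[0,0,0.004],[0,0,0]], delta_rot=[[0,0,0],[0,0,0],[0,0,0]])

```text
clock: 8.05
tool_pos: [0.4443, -0.0252, 0.0262]
tcp_rot: [0.759, 0.652, -0.0, 0.0]
force: [-1.0, -1.0, -1.2]
opening: 0.0097
grip_force: 79.9
```

Emit:
apply_moves(grip=[28,28,28,28,28,28,28,28], travel=[[0,0,0],[0,0,0],[0,0,0],[0,0,-0.05],[0,0,-0.06],[0,0,-0.06],[0,0,-0.06],[0,0,-0.04]], delta_rot=[[0,0,0],[0,0,0],[0,0,0],[0,0,0],[0,0,0],[0,0,0],[0,0,0],[0,0,0]])

```text
clock: 8.85
tool_pos: [0.4452, -0.0244, 0.2313]
tcp_rot: [0.759, 0.652, 0.001, 0.0]
force: [0.4, -0.7, -0.9]
opening: 0.028
grip_force: 0.0
```

```bash
python3 - <<'E'
from h import *
np.set_printoptions(precision=4,suppress=True)
o=get_obs();print(o["clock"],o["tool_pos"],o["opening"])
Z=dict(roof_edge=.153,door_hinge=.065,door_handle=.04,mat=.065,collar_top=.132,locked_mark=.1)
ims=[]
for n in("side","top","wrist"):
    c=camera(n)
    for k,z in Z.items():
        for r in place_of(n,k)[:1]: 
            print(n,k,r["point"],round(r["score"],2),px2z(c,r["point"],z))
    print("bar pred",proj(c,bar(189.8)))
    save(c,n+"2"); ims.append(c["pixels"][:,:,::-1])
a=cv2.resize(ims[0][130:300,200:400],(800//2*1,340)); cv2.imwrite("pics/v4.png",np.hstack([a,cv2.resize(ims[2],(400,250))[:250].repeat(1,0) if 0 else cv2.copyMakeBorder(cv2.resize(ims[2],(400,250)),0,90,0,0,0)]))
E
```

```text
8.85 [ 0.4452 -0.0244  0.2313] 0.027993787946467428
side roof_edge [269.1, 184.5] 0.72 [ 0.6573 -0.0542  0.153 ]
side door_hinge [216.3, 265.8] 0.73 [0.658  0.1762 0.065 ]
side door_handle [337.7, 251.4] 0.92 [ 0.4459 -0.0241  0.04  ]
side mat [270.5, 209.4] 0.57 [ 0.6654 -0.0633  0.065 ]
side locked_mark [315.0, 183.4] 0.7 [ 0.5949 -0.1829  0.1   ]
bar pred [338.106  251.3343]
top roof_edge [324.2, 188.0] 0.7 [ 0.5684 -0.0406  0.153 ]
top door_hinge [325.6, 183.9] 0.94 [ 0.5887 -0.0457  0.065 ]
top mat [324.5, 162.7] 0.64 [ 0.6488 -0.0424  0.065 ]
top collar_top [391.4, 183.0] 0.94 [ 0.5847 -0.2196  0.132 ]
top locked_mark [373.6, 182.2] 0.59 [ 0.5902 -0.1763  0.1   ]
bar pred [317.9171 234.9426]
wrist roof_edge [614.2, 218.0] 0.97 [ 0.6575 -0.0554  0.153 ]
wrist door_hinge [465.6, 188.4] 0.86 [ 0.5893 -0.0431  0.065 ]
wrist door_handle [326.3, 183.0] 0.92 [ 0.4471 -0.0211  0.04  ]
wrist mat [526.1, 188.3] 0.68 [ 0.6511 -0.0524  0.065 ]
wrist locked_mark [485.9, 318.2] 0.56 [ 0.5916 -0.1755  0.1   ]
bar pred [324.9954 186.4275]
```

View pics/v4.png

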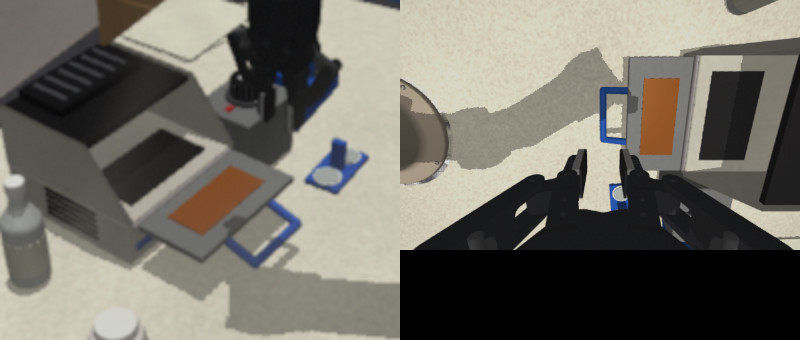

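The door is fully down: the measured handle and the prediction agree within 1 px. Next is a leaned pre-grasp pose at the carrier.

```bash
python3 - <<'E'
from h import *
np.set_printoptions(precision=4,suppress=True)
q=rot(-4.9,24,-4.9);zt=q.apply([0,0,1])
g=np.array([.452,-.242,.040]);pre=g-.1*zt
print(pre)
plan([(pre+[0,0,.06],q,13),(pre,q,2)],60)
c=cv2.imread("pics/wrist2.png");hsv=c.max(2)
m=((hsv<75)).astype(np.uint8);m[:,:470]=0;m[:,600:]=0;m[:105]=0;m[270:]=0
n,l,s,ce=cv2.connectedComponentsWithStats(m);print(s[1:][s[1:,4]>200])
E
```

```text
[ 0.4115 -0.2385  0.1314]
{"grip": [60, 60, 60, 60, 60, 60, 60, 60], "travel": [[-0.0222, -0.0001, 0.0038], [-0.0221, 0.0024, 0.0032], [-0.0218, 0.0048, 0.0028], [-0.0212, 0.0072, 0.0024], [-0.0203, 0.0095, 0.002], [-0.0192, 0.0117, 0.0018], [-0.0177, 0.0138, 0.0016], [-0.0161, 0.0156, 0.0015]], "delta_rot": [[-0.0154, 0.0165, 0.0725], [-0.0154, 0.0165, 0.0725], [-0.0155, 0.0164, 0.0726], [-0.0154, 0.0165, 0.0725], [-0.0154, 0.0165, 0.0725], [-0.0154, 0.0165, 0.0725], [-0.0155, 0.0165, 0.0725], [-0.0154, 0.0164, 0.0726]]}
{"grip": [60, 60, 60, 60, 60, 60, 60], "travel": [[-0.0142, 0.0174, 0.0015], [-0.0123, 0.0188, 0.0016], [-0.01, 0.0201, 0.0018], [-0.0078, 0.021, 0.0021], [-0.0054, 0.0217, 0.0024], [-0.0163, 0.0, 0.0365], [-0.0162, 0.0, 0.0366]], "delta_rot": [[-0.0154, 0.0165, 0.0725], [-0.0154, 0.0165, 0.0725], [-0.0154, 0.0165, 0.0725], [-0.0155, 0.0165, 0.0725], [-0.0154, 0.0164, 0.0725], [0.0, 0.0, 0.0], [0.0, 0.0, 0.0]]}
[[  479   114   105   142 11052]
 [  588   229    12    41   255]]
```

Emit:
apply_moves(grip=[60,60,60,60,60,60,60,60], travel=[[-0.0222,0,0.0038],[-0.022,0.0024,0.0032],[-0.0218,0.0048,0.0028],[-0.0212,0.0072,0.0024],[-0.0203,0.0095,0.002],[-0.0192,0.0117,0.0018],[-0.0177,0.0138,0.0016],[-0.016,0.0156,0.0015]], delta_rot=[[-0.0154,0.0165,0.0725],[-0.0154,0.0165,0.0725],[-0.0154,0.0165,0.0725],[-0.0154,0.0165,0.0725],[-0.0154,0.0165,0.0725],[-0.0154,0.0165,0.0725],[-0.0154,0.0165,0.0725],[-0.0154,0.0165,0.0725]])

```text
clock: 10.7
tool_pos: [0.4244, -0.1571, 0.2056]
tcp_rot: [0.96, 0.244, 0.137, 0.006]
force: [-0.0, 0.2, 0.5]
opening: 0.06
grip_force: 0.0
```

Emit:
apply_moves(grip=[60,60,60,60,60,60,60,60], travel=[[-0.0142,0.0174,0.0015],[-0.0123,0.0188,0.0016],[-0.01,0.02,0.0018],[-0.0078,0.021,0.002],[-0.0054,0.0217,0.0024],[-0.0163,0,0.0365],[-0.0163,0,0.0365],[0,0,0]], delta_rot=[[-0.0154,0.0165,0.0725],[-0.0154,0.0165,0.0725],[-0.0154,0.0165,0.0725],[-0.0154,0.0165,0.0725],[-0.0154,0.0165,0.0725],[0,0,0],[0,0,0],[0,0,0]])

```text
clock: 11.5
tool_pos: [0.4052, -0.2131, 0.1742]
tcp_rot: [0.985, 0.059, 0.163, 0.007]
force: [-0.2, 0.4, 0.9]
opening: 0.0599
grip_force: 0.0
```

```bash
python3 - <<'E'
from h import *
np.set_printoptions(precision=4,suppress=True)
o=get_obs();q=R.from_quat(o["tcp_rot"]);print(o["clock"],o["tool_pos"],o["qpos"],q.apply([0,0,1]),q.apply([0,1,0]))
c=camera("wrist");save(c,"w3")
for r in place_of("wrist","carrier"): print(r,px2z(c,r["point"],0))
# pred: base corners & tab top
Rc=R.from_euler("z",-4.9,degrees=True)
for p in([.026,.05,.008],[.026,-.05,.008],[-.026,-.05,.008],[-.026,.05,.008],[0,0,.052]): print(proj(c,Rc.apply(p)+[.452,-.242,0]))
E
```

```text
11.5 [ 0.4052 -0.2131  0.1742] [ 0.9788  0.422  -0.6862  2.428   1.1131  0.1555 -2.1607] [ 0.3217  0.0044 -0.9468] [ 0.1129 -0.993   0.0337]
{'point': [349.9, 196.8], 'score': 0.96} [ 0.4553 -0.2393  0.    ]
{'point': [467.5, 293.4], 'score': 0.83} [ 0.3641 -0.3803  0.    ]
[312.2403 166.8804]
[402.4629 185.3989]
[393.6504 232.4913]
[302.5501 214.1682]
[359.1477 196.9861]
```

View pics/w3.png

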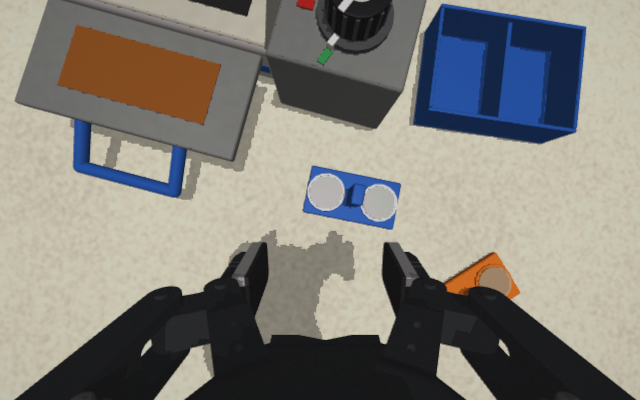

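The wrist view shows the carrier base corners at (312,166), (401,183), (394,229) and (303,212), within 2 px of the prediction. The centre is about (0.4535, -0.2412). The arm nears its fold limit here, so I reduce the lean to 20 degrees.

```bash
python3 - <<'E'
from h import *
q=rot(-4.9,20,-4.9);zt=q.apply([0,0,1])
xc=R.from_euler("z",-4.9,degrees=True).apply([1,0,0])
g=np.array([.4535,-.2412,.040])-.002*xc+.005*zt
plan([(g-.06*zt,q,4)],60)
E
```

```text
{"grip": [60, 60, 60, 60], "travel": [[-0.0015, 0.0089, 0.0292], [-0.0012, 0.0087, 0.0292], [-0.001, 0.0084, 0.0293], [-0.0006, 0.0083, 0.0294]], "delta_rot": [[-0.0054, 0.0029, 0.0315], [-0.0055, 0.003, 0.0315], [-0.0054, 0.0029, 0.0315], [-0.0054, 0.0029, 0.0316]]}
```

Emit:
apply_moves(grip=[60,60,60,60,60,60], travel=[[-0.0015,0.0089,0.0292],[-0.0012,0.0087,0.0292],[-0.001,0.0084,0.0292],[-0.0006,0.0083,0.0294],[0,0,0],[0,0,0]], delta_rot=[[-0.0054,0.003,0.0315],[-0.0054,0.003,0.0315],[-0.0054,0.003,0.0315],[-0.0054,0.003,0.0315],[0,0,0],[0,0,0]])

```text
clock: 12.2
tool_pos: [0.412, -0.2282, 0.1142]
tcp_rot: [0.991, 0.013, 0.136, -0.004]
force: [0.5, 0.7, 0.1]
opening: 0.06
grip_force: 0.0
```

```bash
cat > st.py <<'E'
from h import *
np.set_printoptions(precision=4,suppress=True)
o=get_obs();q=R.from_quat(o["tcp_rot"]);print(o["clock"],o["tool_pos"],o["qpos"],"z",q.apply([0,0,1]),"y",q.apply([0,1,0]),o["force"])
E
python3 st.py; python3 - <<'E'
from h import *
q=rot(-4.9,20,-4.9);zt=q.apply([0,0,1])
xc=R.from_euler("z",-4.9,degrees=True).apply([1,0,0])
g=np.array([.4535,-.2412,.040])-.002*xc+.005*zt
print(g,q.as_quat(),zt)
plan([(g-.045*zt,q,3),(g,q,3)],60)
E
```

```text
12.2 [ 0.412  -0.2282  0.1142] [ 1.2825  0.8323 -1.2669  2.3973  1.4838  0.7019 -2.6148] z [ 0.2696  0.0115 -0.9629] y [ 0.0259 -0.9997 -0.0047] [0.4625 0.7485 0.0901]
[ 0.45321116 -0.24117524  0.03530154] [ 0.98390755 -0.04209811  0.17348945  0.00742303] [ 0.34077016 -0.02921431 -0.93969262]
{"grip": [60, 60, 60, 60, 60, 60], "travel": [[0.0065, 0.0055, 0.0187], [0.0063, 0.0051, 0.0189], [0.006, 0.0047, 0.0192], [0.0, 0.0, 0.02], [0.0, 0.0, 0.02], [0.0, 0.0, 0.02]], "delta_rot": [[-0.0082, 0.0161, 0.0222], [-0.0082, 0.0162, 0.0222], [-0.0081, 0.0161, 0.0222], [0.0, 0.0, 0.0], [0.0, 0.0, 0.0], [0.0, 0.0, 0.0]]}
```

```bash
python3 - <<'E'
from h import *
plan([([.40,-.215,.20],rot(10,10,0),3),([.47,-.22,.25],rot(60),8)],60)
E
```

```text
{"grip": [60, 60, 60, 60, 60, 60, 60, 60], "travel": [[0.0053, -0.0062, -0.0381], [0.0043, -0.0059, -0.0383], [0.0034, -0.0057, -0.0383], [0.0126, 0.0031, -0.0062], [0.0121, 0.0043, -0.0064], [0.0114, 0.0055, -0.0068], [0.0106, 0.0066, -0.007], [0.0097, 0.0077, -0.0073]], "delta_rot": [[-0.0004, -0.021, -0.0319], [-0.0003, -0.0211, -0.0318], [-0.0004, -0.021, -0.0319], [0.0082, -0.0117, -0.0693], [0.0083, -0.0118, -0.0692], [0.0082, -0.0117, -0.0693], [0.0082, -0.0118, -0.0693], [0.0083, -0.0117, -0.0692]]}
{"grip": [60, 60, 60], "travel": [[0.0087, 0.0085, -0.0076], [0.0076, 0.0094, -0.0078], [0.0064, 0.01, -0.0081]], "delta_rot": [[0.0082, -0.0118, -0.0693], [0.0082, -0.0117, -0.0692], [0.0083, -0.0118, -0.0693]]}
```

Emit:
apply_moves(grip=[60,60,60,60,60,60,60,60], travel=[[0.0053,-0.0062,-0.038],[0.0043,-0.006,-0.038],[0.0034,-0.0057,-0.038],[0.0126,0.003,-0.0062],[0.012,0.0043,-0.0064],[0.0114,0.0055,-0.0068],[0.0106,0.0066,-0.007],[0.0097,0.0077,-0.0073]], delta_rot=[[0,-0.021,-0.032],[0,-0.021,-0.032],[0,-0.021,-0.032],[0.0082,-0.0117,-0.0693],[0.0082,-0.0117,-0.0693],[0.0082,-0.0117,-0.0693],[0.0082,-0.0117,-0.0693],[0.0082,-0.0117,-0.0693]])

```text
clock: 13.0
tool_pos: [0.4456, -0.2184, 0.2366]
tcp_rot: [0.934, 0.355, 0.035, 0.012]
force: [-0.5, -0.0, 0.1]
opening: 0.0602
grip_force: 0.0
```

Emit:
apply_moves(grip=[60,60,60,60], travel=[[0.0087,0.0085,-0.0076],[0.0076,0.0094,-0.0078],[0.0064,0.01,-0.008],[0,0,0]], delta_rot=[[0.0082,-0.0117,-0.0693],[0.0082,-0.0117,-0.0693],[0.0082,-0.0117,-0.0693],[0,0,0]])

```text
clock: 13.4
tool_pos: [0.4732, -0.2193, 0.2557]
tcp_rot: [0.865, 0.502, 0.001, 0.009]
force: [0.7, 0.4, -0.0]
opening: 0.0601
grip_force: 0.0
```

```bash
python3 st.py; python3 - <<'E'
from h import *
q=rot(-4.9);plan([([.455,-.24,.20],q,9)],60)
E
```

```text
13.4 [ 0.4732 -0.2193  0.2557] [ 1.1568  0.6293 -1.2693  2.015   0.7302  1.0373 -0.9865] z [ 0.0114 -0.0145 -0.9998] y [ 0.8677 -0.4967  0.0171] [ 0.6932  0.3583 -0.0068]
{"grip": [60, 60, 60, 60, 60, 60, 60, 60], "travel": [[-0.0039, -0.001, 0.0083], [-0.0041, -0.0004, 0.0082], [-0.004, 0.0001, 0.0083], [-0.004, 0.0006, 0.0083], [-0.0039, 0.0012, 0.0082], [-0.0037, 0.0016, 0.0083], [-0.0035, 0.0021, 0.0083], [-0.0031, 0.0026, 0.0082]], "delta_rot": [[0.0014, -0.0003, 0.0804], [0.0013, -0.0002, 0.0804], [0.0014, -0.0003, 0.0803], [0.0013, -0.0002, 0.0804], [0.0014, -0.0003, 0.0804], [0.0013, -0.0002, 0.0804], [0.0014, -0.0003, 0.0804], [0.0014, -0.0002, 0.0803]]}
{"grip": [60], "travel": [[-0.0029, 0.0029, 0.0083]], "delta_rot": [[0.0013, -0.0003, 0.0804]]}
```

```bash
python3 - <<'E'
from h import *
plan([([.455,-.235,.20],rot(118),8),([.447,-.241,.12],rot(175.1,12,-4.9),8)],60)
E
```

```text
{"grip": [60, 60, 60, 60, 60, 60, 60, 60], "travel": [[-0.0037, -0.0015, 0.0093], [-0.0035, -0.0019, 0.0093], [-0.0033, -0.0024, 0.0092], [-0.003, -0.0027, 0.0093], [-0.0026, -0.0031, 0.0093], [-0.0022, -0.0033, 0.0093], [-0.0018, -0.0036, 0.0092], [-0.0014, -0.0038, 0.0093]], "delta_rot": [[0.001, 0.0012, -0.0803], [0.0009, 0.0012, -0.0802], [0.001, 0.0012, -0.0803], [0.001, 0.0012, -0.0803], [0.0009, 0.0011, -0.0802], [0.001, 0.0012, -0.0803], [0.001, 0.0012, -0.0802], [0.0009, 0.0012, -0.0803]]}
{"grip": [60, 60, 60, 60, 60, 60, 60, 60], "travel": [[-0.0003, -0.0016, 0.0133], [0.0003, -0.0019, 0.0133], [0.0009, -0.0019, 0.0133], [0.0013, -0.0019, 0.0133], [0.002, -0.002, 0.0131], [0.0025, -0.0018, 0.0131], [0.003, -0.0016, 0.013], [0.0035, -0.0014, 0.0129]], "delta_rot": [[-0.0083, -0.0153, -0.079], [-0.0083, -0.0152, -0.079], [-0.0083, -0.0153, -0.079], [-0.0083, -0.0152, -0.079], [-0.0083, -0.0153, -0.079], [-0.0083, -0.0153, -0.079], [-0.0083, -0.0152, -0.079], [-0.0083, -0.0153, -0.079]]}
```

Emit:
apply_moves(grip=[60,60,60,60,60,60,60,60], travel=[[-0.0037,-0.0015,0.0093],[-0.0035,-0.0019,0.0093],[-0.0033,-0.0024,0.0093],[-0.003,-0.0027,0.0093],[-0.0026,-0.003,0.0093],[-0.0022,-0.0033,0.0093],[-0.0018,-0.0036,0.0093],[-0.0014,-0.0038,0.0093]], delta_rot=[[0.001,0.0012,-0.0803],[0.001,0.0012,-0.0803],[0.001,0.0012,-0.0803],[0.001,0.0012,-0.0803],[0.001,0.0012,-0.0803],[0.001,0.0012,-0.0803],[0.001,0.0012,-0.0803],[0.001,0.0012,-0.0803]])

```text
clock: 14.2
tool_pos: [0.4516, -0.2357, 0.197]
tcp_rot: [0.515, 0.857, 0.0, -0.003]
force: [0.8, -0.1, 0.0]
opening: 0.0601
grip_force: 0.0
```

```bash
python3 st.py
```

```text
14.2 [ 0.4516 -0.2357  0.197 ] [ 1.1847  0.7356 -1.2759  2.0859  0.8567  1.009  -0.0646] z [-0.0052  0.0033 -1.    ] y [ 0.8832  0.4689 -0.003 ] [ 0.8067 -0.1394  0.0432]
```

Emit:
apply_moves(grip=[60,60,60,60,60,60,60,60], travel=[[-0.0003,-0.0016,0.0133],[0.0003,-0.0019,0.0133],[0.0009,-0.0019,0.0133],[0.0013,-0.0019,0.0133],[0.002,-0.002,0.013],[0.0025,-0.0018,0.013],[0.003,-0.0016,0.013],[0.0035,-0.0014,0.013]], delta_rot=[[-0.0083,-0.0153,-0.079],[-0.0083,-0.0153,-0.079],[-0.0083,-0.0153,-0.079],[-0.0083,-0.0153,-0.079],[-0.0083,-0.0153,-0.079],[-0.0083,-0.0153,-0.079],[-0.0083,-0.0153,-0.079],[-0.0083,-0.0153,-0.079]])

```text
clock: 15.0
tool_pos: [0.4425, -0.241, 0.117]
tcp_rot: [0.042, 0.994, -0.003, 0.101]
force: [0.1, -0.4, -0.2]
opening: 0.0598
grip_force: 0.0
```

```bash
python3 st.py; python3 - <<'E'
from h import *
q=rot(175.1,12,-4.9);zt=q.apply([0,0,1])
xc=R.from_euler("z",-4.9,degrees=True).apply([1,0,0])
g=np.array([.4535,-.2412,.040])-.004*xc+.005*zt
print(g,zt)
plan([(g-.045*zt,q,3),(g,q,3)],60)
E
```

```text
15.0 [ 0.4425 -0.241   0.117 ] [ 1.2334  0.8564 -1.2723  2.2923  1.3395  0.8068  0.5504] z [ 0.2013 -0.0142 -0.9794] y [0.0845 0.9964 0.0029] [ 0.0665 -0.4463 -0.2442]
[ 0.45055038 -0.24094713  0.03510926] [ 0.20715184 -0.01775918 -0.9781476 ]
{"grip": [60, 60, 60, 60, 60, 60], "travel": [[0.004, 0.0003, 0.0164], [0.004, 0.0003, 0.0163], [0.0041, 0.0003, 0.0164], [0.0, 0.0, 0.02], [0.0, 0.0, 0.02], [0.0, 0.0, 0.02]], "delta_rot": [[0.0006, -0.0013, 0.0001], [0.0007, -0.0014, 0.0], [0.0006, -0.0013, 0.0001], [0.0, 0.0, 0.0], [0.0, 0.0, 0.0], [0.0, 0.0, 0.0]]}
```

Emit:
apply_moves(grip=[60,60,60,60,60,60,60], travel=[[0.004,0.0003,0.0164],[0.004,0.0003,0.0164],[0.004,0.0003,0.0164],[0,0,0.02],[0,0,0.02],[0,0,0.02],[0,0,0]], delta_rot=[[0.0006,-0.0013,0],[0.0006,-0.0013,0],[0.0006,-0.0013,0],[0,0,0],[0,0,0],[0,0,0],[0,0,0]])

```text
clock: 15.7
tool_pos: [0.4503, -0.2409, 0.034]
tcp_rot: [0.045, 0.994, -0.003, 0.103]
force: [-1.4, 0.8, -0.7]
opening: 0.0599
grip_force: 0.0
```

```bash
python3 st.py; python3 - <<'E'
from h import *
c=camera("wrist");save(c,"w4")
E
```

```text
15.7 [ 0.4503 -0.2409  0.034 ] [ 1.1492  1.0034 -1.161   2.3222  1.6076  0.8248  0.3413] z [ 0.2038 -0.0158 -0.9789] y [0.0897 0.996  0.0026] [-1.414   0.8113 -0.7435]
```

View pics/w4.png

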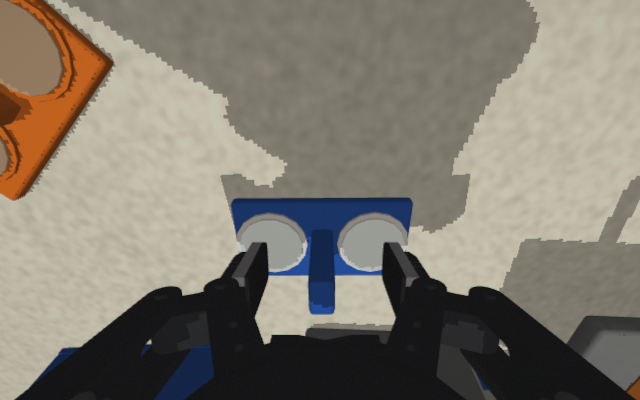

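The tab (about column 322) is centred between the pads (midpoint about 325) and parallel to them. I close and lift.

Emit:
apply_moves(grip=[3,3,3,3,3,3,3,3], travel=[[0,0,0],[0,0,0],[0,0,0],[0,0,0],[0,0,0],[0,0,0],[0,0,0],[0,0,0]], delta_rot=[[0,0,0],[0,0,0],[0,0,0],[0,0,0],[0,0,0],[0,0,0],[0,0,0],[0,0,0]])

```text
clock: 16.55
tool_pos: [0.4512, -0.2409, 0.0339]
tcp_rot: [0.045, 0.994, -0.003, 0.104]
force: [-3.4, -0.7, 11.8]
opening: 0.0111
grip_force: 58.8
```

```bash
python3 st.py; python3 - <<'E'
from h import *
o=get_obs();q=R.from_quat(o["tcp_rot"]);p=o["tool_pos"]
# carrier in tool: yaw -4.9 assumption; keep offset of TCP from carrier origin
q2=rot(171.2,12,W)
plan([(p+[-.01,.005,.11],q,5)],3)
E
```

```text
16.55 [ 0.4512 -0.2409  0.0339] [ 1.1525  1.0084 -1.1674  2.321   1.6084  0.8298  0.3427] z [ 0.2058 -0.0145 -0.9785] y [0.0897 0.996  0.0041] [-3.404  -0.6566 11.8188]
{"grip": [3, 3, 3, 3, 3], "travel": [[-0.0033, 0.0012, -0.0293], [-0.0034, 0.0012, -0.0292], [-0.0033, 0.0012, -0.0293], [-0.0033, 0.0012, -0.0293], [-0.0034, 0.0013, -0.0293]], "delta_rot": [[0.0, 0.0, 0.0], [0.0, 0.0, 0.0], [0.0, 0.0, 0.0], [0.0, 0.0, 0.0], [0.0, 0.0, 0.0]]}
```

```bash
python3 - <<'E'
from h import *
o=get_obs();q=R.from_quat(o["tcp_rot"]);p=o["tool_pos"]
q2=R.from_euler("z",171.2-174.9,degrees=True)*q  # keep lean, turn yaw 
y=q2.apply([0,1,0]);print(np.degrees(np.arctan2(y[1],y[0])),W+90, q2.apply([0,0,1]))
d=np.array([-.003,.001,.034])
plan([(p+[-.005,0,.10],q,5),(U(d+[-.13,0,.095]),q2,8),(U(d+[.0,0,.080]),q2,5),(U(d+[.064,0,.078]),q2,5),(U(d+[.064,0,.066]),q2,3)],3)
E
```

```text
81.15527357526805 81.2 [ 0.20440387 -0.02770369 -0.97849454]
{"grip": [3, 3, 3, 3, 3, 3, 3, 3], "travel": [[-0.0042, 0.0, -0.0264], [-0.0042, 0.0, -0.0263], [-0.0042, 0.0, -0.0264], [-0.0042, 0.0, -0.0264], [-0.0042, 0.0, -0.0263], [0.0016, 0.0361, 0.0007], [0.0018, 0.036, 0.0005], [0.0022, 0.036, 0.0006]], "delta_rot": [[0.0, 0.0, 0.0], [0.0, 0.0, 0.0], [0.0, 0.0, 0.0], [0.0, 0.0, 0.0], [0.0, 0.0, 0.0], [0.0011, 0.0, 0.005], [0.001, 0.0, 0.0051], [0.0011, -0.0001, 0.005]]}
{"grip": [3, 3, 3, 3, 3, 3, 3, 3], "travel": [[0.0024, 0.036, 0.0004], [0.0027, 0.036, 0.0005], [0.003, 0.036, 0.0003], [0.0033, 0.0359, 0.0003], [0.0036, 0.0359, 0.0002], [-0.0331, 0.0, 0.0111], [-0.0331, 0.0, 0.011], [-0.0331, 0.0, 0.0111]], "delta_rot": [[0.001, 0.0, 0.005], [0.0011, 0.0, 0.005], [0.0011, 0.0, 0.0051], [0.001, 0.0, 0.005], [0.0011, -0.0001, 0.005], [0.0, 0.0, 0.0], [0.0, 0.0, 0.0], [0.0, 0.0, 0.0]]}
{"grip": [3, 3, 3, 3, 3, 3, 3, 3], "travel": [[-0.0331, 0.0001, 0.0111], [-0.0331, 0.0, 0.0111], [-0.0166, 0.0, 0.004], [-0.0166, 0.0, 0.0041], [-0.0166, 0.0, 0.004], [-0.0166, 0.0, 0.004], [-0.0165, 0.0, 0.0041], [0.0011, 0.0, 0.0052]], "delta_rot": [[0.0, 0.0, 0.0], [0.0, 0.0, 0.0], [0.0, 0.0, 0.0], [0.0, 0.0, 0.0], [0.0, 0.0, 0.0], [0.0, 0.0, 0.0], [0.0, 0.0, 0.0], [0.0, 0.0, 0.0]]}
{"grip": [3, 3], "travel": [[0.0011, 0.0, 0.0052], [0.0011, 0.0, 0.0052]], "delta_rot": [[0.0, 0.0, 0.0], [0.0, 0.0, 0.0]]}
```

Emit:
apply_moves(grip=[3,3,3,3,3,3,3,3], travel=[[-0.0042,0,-0.0264],[-0.0042,0,-0.0264],[-0.0042,0,-0.0264],[-0.0042,0,-0.0264],[-0.0042,0,-0.0264],[0.0016,0.036,0.0006],[0.0018,0.036,0.0006],[0.0022,0.036,0.0006]], delta_rot=[[0,0,0],[0,0,0],[0,0,0],[0,0,0],[0,0,0],[0.001,0,0.005],[0.001,0,0.005],[0.001,0,0.005]])

```text
clock: 17.35
tool_pos: [0.45, -0.1591, 0.1317]
tcp_rot: [0.058, 0.993, -0.003, 0.103]
force: [0.0, 0.1, -1.4]
opening: 0.011
grip_force: 58.7
```

Emit:
apply_moves(grip=[3,3,3,3,3,3], travel=[[0.0024,0.036,0.0004],[0.0027,0.036,0.0004],[0.003,0.036,0.0003],[0.0033,0.036,0.0003],[0.0036,0.036,0.0002],[0,0,0]], delta_rot=[[0.001,0,0.005],[0.001,0,0.005],[0.001,0,0.005],[0.001,0,0.005],[0.001,0,0.005],[0,0,0]])

```text
clock: 17.95
tool_pos: [0.4577, -0.0205, 0.1293]
tcp_rot: [0.074, 0.992, -0.003, 0.104]
force: [-0.1, -0.8, -1.6]
opening: 0.0111
grip_force: 58.8
```

```bash
python3 st.py; python3 - <<'E'
from h import *
np.set_printoptions(precision=4,suppress=True)
d=np.array([-.003,.001,.034])
q2=R.from_quat([0.045,0.994,-0.003,0.104]);q2=R.from_euler("z",-3.7,degrees=True)*q2
plan([(U(d+[-.11,0,.088]),q2,2),(U(d+[.0,0,.080]),q2,5),(U(d+[.064,0,.078]),q2,5),(U(d+[.064,0,.066]),q2,3)],3)
ims=[]
for n in("side","top","wrist"):
    c=camera(n);ims.append(c["pixels"][:,:,::-1])
    for r in place_of(n,"carrier")[:2]+place_of(n,"mat")[:1]: print(n,r,px2z(c,r["point"],.095),px2z(c,r["point"],.065))
cv2.imwrite("pics/v5.png",np.hstack([cv2.resize(ims[0][130:300,200:400],(400,340)),cv2.copyMakeBorder(cv2.resize(ims[2],(400,250)),0,90,0,0,0)]))
E
```

```text
17.95 [ 0.4577 -0.0205  0.1293] [ 0.705   0.7506 -1.2403  2.3987  1.3829  0.8101 -0.134 ] z [ 0.2049 -0.0221 -0.9785] y [0.1484 0.9889 0.0087] [-0.1019 -0.8385 -1.557 ]
{"grip": [3, 3, 3, 3, 3, 3, 3, 3], "travel": [[-0.0121, -0.0029, 0.0075], [-0.0122, -0.0028, 0.0076], [-0.0283, 0.0, 0.0081], [-0.0282, 0.0001, 0.0082], [-0.0283, 0.0, 0.0081], [-0.0282, 0.0, 0.0082], [-0.0283, 0.0, 0.0081], [-0.0166, 0.0, 0.0041]], "delta_rot": [[0.002, -0.0003, 0.0014], [0.0021, -0.0003, 0.0015], [0.0, 0.0, 0.0], [0.0, 0.0, 0.0], [0.0, 0.0, 0.0], [0.0, 0.0, 0.0], [0.0, 0.0, 0.0], [0.0, 0.0, 0.0]]}
{"grip": [3, 3, 3, 3, 3, 3, 3], "travel": [[-0.0166, 0.0001, 0.004], [-0.0165, 0.0, 0.0041], [-0.0166, 0.0, 0.004], [-0.0166, 0.0, 0.0041], [0.0011, 0.0, 0.0052], [0.0011, 0.0, 0.0052], [0.0011, 0.0, 0.0052]], "delta_rot": [[0.0, 0.0, 0.0], [0.0, 0.0, 0.0], [0.0, 0.0, 0.0], [0.0, 0.0, 0.0], [0.0, 0.0, 0.0], [0.0, 0.0, 0.0], [0.0, 0.0, 0.0]]}
side {'point': [331.7, 231.7], 'score': 0.9} [ 0.4639 -0.0251  0.095 ] [ 0.4797 -0.0575  0.065 ]
side {'point': [415.9, 205.3], 'score': 0.62} [ 0.3199 -0.2229  0.095 ] [ 0.3295 -0.2637  0.065 ]
side {'point': [269.0, 209.0], 'score': 0.94} [ 0.6464 -0.0303  0.095 ] [ 0.6699 -0.0629  0.065 ]
top {'point': [438.5, 266.3], 'score': 0.6} [ 0.3625 -0.352   0.095 ] [ 0.3602 -0.3602  0.065 ]
top {'point': [319.5, 229.4], 'score': 0.59} [ 0.4607 -0.029   0.095 ] [ 0.4608 -0.0292  0.065 ]
top {'point': [325.1, 166.1], 'score': 0.59} [ 0.6347 -0.0436  0.095 ] [ 0.6391 -0.0441  0.065 ]
wrist {'point': [322.7, 230.1], 'score': 0.66} [ 0.4574 -0.0246  0.095 ] [ 0.4769 -0.0278  0.065 ]
```

View pics/v5.png

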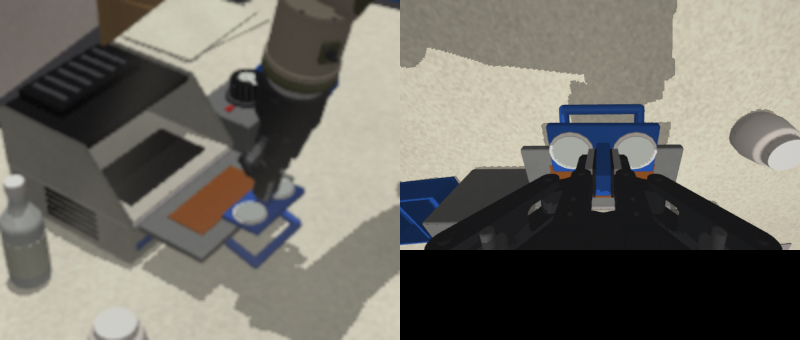

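The carrier is held level over the open door, and its centre lines up with the handle and door centre. I carry it in.

Emit:
apply_moves(grip=[3,3,3,3,3,3,3,3], travel=[[-0.012,-0.0028,0.0075],[-0.012,-0.0028,0.0075],[-0.0283,0,0.0081],[-0.0283,0,0.0081],[-0.0283,0,0.0081],[-0.0283,0,0.0081],[-0.0283,0,0.0081],[-0.0166,0,0.004]], delta_rot=[[0.002,0,0.0015],[0.002,0,0.0015],[0,0,0],[0,0,0],[0,0,0],[0,0,0],[0,0,0],[0,0,0]])

```text
clock: 19.2
tool_pos: [0.5996, -0.0521, 0.1123]
tcp_rot: [0.08, 0.991, -0.008, 0.103]
force: [-0.2, 0.3, -0.9]
opening: 0.0111
grip_force: 58.8
```

Emit:
apply_moves(grip=[3,3,3,3,3,3], travel=[[-0.0166,0,0.004],[-0.0166,0,0.004],[-0.0166,0,0.004],[-0.0166,0,0.004],[0,0,0],[0,0,0]], delta_rot=[[0,0,0],[0,0,0],[0,0,0],[0,0,0],[0,0,0],[0,0,0]])

```text
clock: 19.8
tool_pos: [0.6481, -0.059, 0.1114]
tcp_rot: [0.079, 0.992, -0.008, 0.103]
force: [0.2, -0.2, -0.9]
opening: 0.011
grip_force: 59.1
```

```bash
python3 st.py; python3 - <<'E'
from h import *
np.set_printoptions(precision=4,suppress=True)
d=np.array([-.003,.001,.034])
q2=R.from_quat([0.045,0.994,-0.003,0.104]);q2=R.from_euler("z",-3.7,degrees=True)*q2
print(U(d+[.064,0,.078]))
plan([(U(d+[.064,0,.066]),q2,3)],3)
c=camera("side");save(c,"side6")
cr=lambda p:proj(c,U(p))
print("mat corners",[cr([.064+a,b,.065]) for a,b in((-.04,-.075),(-.04,.075),(.04,.075),(.04,-.075))])
cv2.imwrite("pics/v6.png",cv2.resize(c["pixels"][160:270,220:360,::-1],None,fx=5,fy=5,interpolation=2))
E
```

```text
19.8 [ 0.6481 -0.059   0.1114] [ 0.6746  0.9133 -1.1428  1.9893  1.2761  0.9205  0.2693] z [ 0.2026 -0.0317 -0.9788] y [0.1586 0.9873 0.0008] [ 0.1866 -0.1952 -0.8881]
[ 0.6489 -0.0543  0.112 ]
{"grip": [3, 3, 3], "travel": [[0.001, 0.0021, 0.005], [0.001, 0.0021, 0.005], [0.001, 0.0021, 0.0049]], "delta_rot": [[-0.0007, -0.0004, -0.0008], [-0.0008, -0.0004, -0.0009], [-0.0007, -0.0004, -0.0008]]}
mat corners [array([302.7627, 204.3106]), array([265.4172, 232.7976]), array([242.396 , 220.8147]), array([280.3285, 194.0992])]
```

View pics/v6.png

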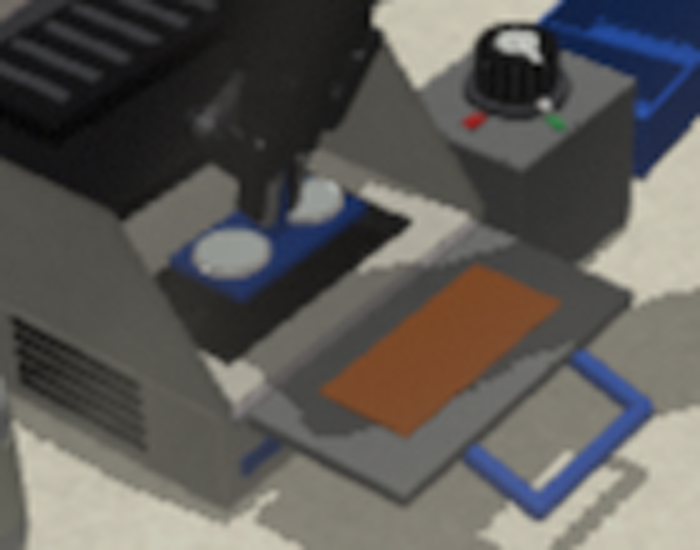

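The mat's front corners at about (302,204) and (266,232) match the prediction within 1 px. The carrier sits level above the mat. I lower it with a 4.7 mm sideways correction and release.

Emit:
apply_moves(grip=[3,3,3,3], travel=[[0.001,0.0021,0.005],[0.001,0.0021,0.005],[0.001,0.0021,0.005],[0,0,0]], delta_rot=[[0,0,0],[0,0,0],[0,0,0],[0,0,0]])

```text
clock: 20.25
tool_pos: [0.6486, -0.0542, 0.0994]
tcp_rot: [0.079, 0.992, -0.008, 0.102]
force: [-0.2, 0.1, -0.3]
opening: 0.011
grip_force: 59.2
```

```bash
python3 st.py; python3 - <<'E'
from h import *
print(U(np.array([-.003,.001,.034])+[.064,0,.065]))
E
```

```text
20.25 [ 0.6486 -0.0542  0.0994] [ 0.6586  0.9277 -1.1288  1.9946  1.3007  0.9136  0.2427] z [ 0.2018 -0.0317 -0.9789] y [0.1583 0.9874 0.0007] [-0.2375  0.0876 -0.3018]
[ 0.64893492 -0.05434391  0.099     ]
```

Emit:
apply_moves(grip=[3,3,40,40,40,40,40,40], travel=[[0,0,0.0012],[0,0,0],[0,0,0],[0,0,0],[0,0,0],[0,0,-0.03],[0,0,-0.05],[0,0,-0.05]], delta_rot=[[0,0,0],[0,0,0],[0,0,0],[0,0,0],[0,0,0],[0,0,0],[0,0,0],[0,0,0]])

```text
clock: 21.05
tool_pos: [0.6288, -0.0513, 0.1951]
tcp_rot: [0.079, 0.992, -0.008, 0.102]
force: [-0.2, -0.0, 0.0]
opening: 0.0399
grip_force: 0.0
```

```bash
python3 st.py; python3 - <<'E'
from h import *
np.set_printoptions(precision=4,suppress=True)
for n in("side","wrist"):
    c=camera(n);save(c,n+"7")
    for r in place_of(n,"carrier")[:2]: print(n,r,px2z(c,r["point"],.065))
    print([proj(c,U([.064+a,b,.073])) for a,b in((-.026,-.05),(-.026,.05),(.026,.05),(.026,-.05))])
a=cv2.imread("pics/side7.png")[170:250,230:330];b=cv2.imread("pics/wrist7.png")
cv2.imwrite("pics/v7.png",np.hstack([cv2.resize(a,(400,320),interpolation=2),cv2.resize(b,(400,320))]))
E
```

```text
21.05 [ 0.6288 -0.0513  0.1951] [ 0.7258  0.7924 -1.2284  1.9737  1.101   0.9646  0.3774] z [ 0.2012 -0.0311 -0.9791] y [0.1585 0.9874 0.0012] [-0.2214 -0.0266  0.0236]
side {'point': [271.4, 212.0], 'score': 0.95} [ 0.657  -0.0548  0.065 ]
side {'point': [417.9, 201.5], 'score': 0.89} [ 0.3303 -0.283   0.065 ]
[array([292.8017, 204.4709]), array([267.7443, 223.1747]), array([252.7866, 215.621 ]), array([278.1005, 197.684 ])]
wrist {'point': [321.3, 186.7], 'score': 0.86} [ 0.6497 -0.0541  0.065 ]
[array([262.0435, 166.2404]), array([376.7276, 165.6148]), array([372.3813, 216.7512]), array([267.9014, 217.3064])]
```

View pics/v7.png

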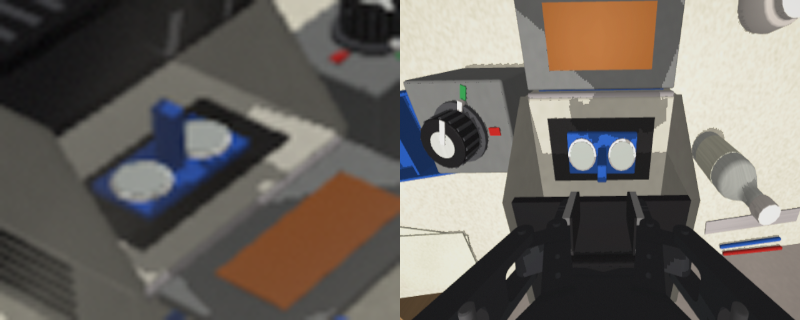

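```bash
python3 - <<'E'
from h import *
np.set_printoptions(precision=1,suppress=True)
c=camera("wrist");im=c["pixels"].astype(int)
print("mat pred",[proj(c,U([.064+a,b,.065])) for a,b in((-.04,-.075),(-.04,.075),(.04,.075),(.04,-.075))])
cr=im[130:250,420-0:540] if 0 else im
s=slice(140,235),slice(225,415)
bl=((im[...,2]-im[...,0])>40);dk=(im.max(2)<60)
for col in(262,275,290,345,360,370):
    b=np.where(bl[140:240,col])[0]+140;d=np.where(dk[130:240,col])[0]+130
    print(col,"blue",b.min() if len(b) else 0,b.max() if len(b) else 0,"dark",d.min() if len(d) else 0,d.max() if len(d) else 0)
for row in(160,170,190,205):
    b=np.where(bl[row,230:420])[0]+230;d=np.where(dk[row,225:420])[0]+225
    print(row,"blue",b.min() if len(b) else 0,b.max() if len(b) else 0,"dark",d.min(),d.max())
d=np.array([-.003,.001,.034])
E
```

```text
mat pred [array([234.8, 150.8]), array([408.5, 149.7]), array([398.1, 227.8]), array([247.1, 228.6])]
262 blue 0 0 dark 151 228
275 blue 167 219 dark 151 228
290 blue 167 219 dark 151 227
345 blue 167 219 dark 150 227
360 blue 167 219 dark 150 227
370 blue 167 219 dark 150 227
160 blue 0 0 dark 240 409
170 blue 268 382 dark 241 407
190 blue 270 380 dark 244 404
205 blue 272 379 dark 247 403
```

The carrier is centred on the mat within about 1 mm, going by the pixel extents of the mat and the base. Next I shut the door.

```bash
python3 - <<'E'
from h import *
o=get_obs();p=o["tool_pos"];q=R.from_quat(o["tcp_rot"]);b=bar(189.8);print(b)
plan([(p+[-.02,0,.04],q,1),([b[0]+.01,b[1],.20],rot(81.2),13)],40)
E
```

```text
[ 0.44509985 -0.0248124   0.03996218]
{"grip": [40, 40, 40, 40, 40, 40, 40, 40], "travel": [[0.0148, -0.0043, -0.0576], [0.0164, 0.0002, 0.0002], [0.0164, -0.0017, 0.0003], [0.016, -0.0037, 0.0006], [0.0155, -0.0055, 0.0009], [0.0146, -0.0073, 0.0011], [0.0137, -0.0091, 0.0015], [0.0125, -0.0105, 0.0016]], "delta_rot": [[0.0, 0.0, 0.0], [0.0079, 0.008, 0.0763], [0.0079, 0.008, 0.0763], [0.0079, 0.0079, 0.0763], [0.0079, 0.008, 0.0764], [0.0079, 0.008, 0.0763], [0.008, 0.0079, 0.0763], [0.0079, 0.008, 0.0763]]}
{"grip": [40, 40, 40, 40, 40, 40], "travel": [[0.0111, -0.012, 0.002], [0.0096, -0.0132, 0.0023], [0.0079, -0.0142, 0.0026], [0.0061, -0.015, 0.0028], [0.0042, -0.0156, 0.0031], [0.0023, -0.0159, 0.0033]], "delta_rot": [[0.0079, 0.008, 0.0763], [0.0079, 0.008, 0.0763], [0.0079, 0.008, 0.0763], [0.0079, 0.0079, 0.0764], [0.0079, 0.008, 0.0763], [0.0079, 0.008, 0.0763]]}
```

Emit:
apply_moves(grip=[40,40,40,40,40,40,40,40], travel=[[0.0148,-0.0043,-0.0576],[0.0164,0.0002,0.0002],[0.0164,-0.0017,0.0003],[0.016,-0.0037,0.0006],[0.0155,-0.0055,0.001],[0.0146,-0.0073,0.001],[0.0137,-0.009,0.0015],[0.0125,-0.0105,0.0016]], delta_rot=[[0,0,0],[0.008,0.008,0.0763],[0.008,0.008,0.0763],[0.008,0.008,0.0763],[0.008,0.008,0.0763],[0.008,0.008,0.0763],[0.008,0.008,0.0763],[0.008,0.008,0.0763]])

```text
clock: 22.1
tool_pos: [0.5256, -0.037, 0.2148]
tcp_rot: [0.483, 0.874, -0.005, 0.05]
force: [-0.7, -0.2, -0.1]
opening: 0.0399
grip_force: 0.0
```

Emit:
apply_moves(grip=[40,40,40,40,40,40,28], travel=[[0.011,-0.012,0.002],[0.0096,-0.0132,0.0023],[0.008,-0.0142,0.0026],[0.006,-0.015,0.0028],[0.0042,-0.0156,0.003],[0.0023,-0.016,0.0033],[0,0,0]], delta_rot=[[0.008,0.008,0.0763],[0.008,0.008,0.0763],[0.008,0.008,0.0763],[0.008,0.008,0.0763],[0.008,0.008,0.0763],[0.008,0.008,0.0763],[0,0,0]])

```text
clock: 22.8
tool_pos: [0.4536, -0.0249, 0.1993]
tcp_rot: [0.76, 0.65, -0.002, -0.001]
force: [0.3, 0.4, -0.3]
opening: 0.0282
grip_force: 0.0
```

```bash
python3 st.py; python3 - <<'E'
from h import *
b=bar(189.8);q=rot(81.2)
plan([([b[0],b[1],.1],q,4),([b[0],b[1],.036],q,3)],28)
c=camera("wrist")
for r in place_of("wrist","door_handle")[:1]:print(r,px2z(c,r["point"],.04))
E
```

```text
22.8 [ 0.4536 -0.0249  0.1993] [ 0.6243  0.5013 -0.9573  2.2061  0.6229  0.7368 -0.9155] z [-0.0048 -0.0003 -1.    ] y [ 0.9881 -0.154  -0.0047] [ 0.3031  0.4326 -0.3263]
{"grip": [28, 28, 28, 28, 28, 28, 28], "travel": [[-0.0004, -0.0027, 0.0331], [-0.0004, -0.0026, 0.0331], [-0.0003, -0.0028, 0.0331], [-0.0004, -0.0027, 0.0331], [0.0, 0.0, 0.0284], [0.0, 0.0, 0.0285], [0.0, 0.0, 0.0284]], "delta_rot": [[-0.0007, 0.0002, -0.0002], [-0.0008, 0.0001, -0.0001], [-0.0007, 0.0002, -0.0002], [-0.0008, 0.0001, -0.0002], [0.0, 0.0, 0.0], [0.0, 0.0, 0.0], [0.0, 0.0, 0.0]]}
{'point': [316.8, 191.0], 'score': 0.62} [ 0.44530557 -0.02214104  0.04      ]
```

Emit:
apply_moves(grip=[28,28,28,28,28,28,28,28], travel=[[0,-0.0027,0.033],[0,-0.0027,0.033],[0,-0.0027,0.033],[0,-0.0027,0.033],[0,0,0.0285],[0,0,0.0285],[0,0,0.0285],[0,0,0]], delta_rot=[[0,0,0],[0,0,0],[0,0,0],[0,0,0],[0,0,0],[0,0,0],[0,0,0],[0,0,0]])

```text
clock: 23.7
tool_pos: [0.4477, -0.0229, 0.0358]
tcp_rot: [0.758, 0.653, -0.001, -0.0]
force: [0.2, -1.1, 3.9]
opening: 0.028
grip_force: 1.4
```

Emit:
apply_moves(grip=[4,4,4,4,4], travel=[[0,0,0],[0,0,0],[0,0,0],[0,0,0],[0,0,0]], delta_rot=[[0,0,0],[0,0,0],[0,0,0],[0,0,0],[0,0,0]])

```text
clock: 24.2
tool_pos: [0.4449, -0.0224, 0.0366]
tcp_rot: [0.758, 0.652, -0.001, -0.002]
force: [-7.5, 2.8, 0.7]
opening: 0.0101
grip_force: 58.4
```

```bash
python3 st.py; python3 - <<'E'
from h import *
q=R.from_quat(get_obs()["tcp_rot"])
plan([(bar(t)-[0,0,.004],q,1) for t in np.linspace(189.8,58.8,26)[1:]],4)
E
```

```text
24.2 [ 0.4449 -0.0224  0.0366] [ 0.3093  0.7241 -0.5591  2.3527  1.1877  0.3862 -1.4406] z [-0.0051  0.0015 -1.    ] y [ 0.9889 -0.1488 -0.0053] [-7.5108  2.8404  0.7119]
{"grip": [4, 4, 4, 4, 4, 4, 4, 4], "travel": [[-0.0032, -0.0016, -0.0169], [0.0001, -0.0007, -0.0179], [0.0, 0.001, -0.018], [0.0, 0.0026, -0.0177], [0.0, 0.0041, -0.0174], [-0.0001, 0.0058, -0.017], [0.0, 0.0073, -0.0164], [0.0, 0.0087, -0.0157]], "delta_rot": [[0.0, 0.0, 0.0], [0.0, 0.0, 0.0], [0.0, 0.0, 0.0], [0.0, 0.0, 0.0], [0.0, 0.0, 0.0], [0.0, 0.0, 0.0], [0.0, 0.0, 0.0], [0.0, 0.0, 0.0]]}
{"grip": [4, 4, 4, 4, 4, 4, 4, 4], "travel": [[0.0, 0.0102, -0.0148], [-0.0001, 0.0114, -0.0138], [0.0, 0.0127, -0.0126], [-0.0001, 0.0137, -0.0115], [0.0, 0.0148, -0.0102], [-0.0001, 0.0156, -0.0088], [0.0, 0.0164, -0.0073], [-0.0001, 0.0169, -0.0058]], "delta_rot": [[0.0, 0.0, 0.0], [0.0, 0.0, 0.0], [0.0, 0.0, 0.0], [0.0, 0.0, 0.0], [0.0, 0.0, 0.0], [0.0, 0.0, 0.0], [0.0, 0.0, 0.0], [0.0, 0.0, 0.0]]}
{"grip": [4, 4, 4, 4, 4, 4, 4, 4], "travel": [[-0.0001, 0.0175, -0.0043], [-0.0001, 0.0177, -0.0026], [0.0, 0.0179, -0.001], [-0.0001, 0.0179, 0.0007], [-0.0001, 0.0178, 0.0022], [-0.0001, 0.0175, 0.0039], [0.0, 0.0171, 0.0055], [-0.0001, 0.0165, 0.007]], "delta_rot": [[0.0, 0.0, 0.0], [0.0, 0.0, 0.0], [0.0, 0.0, 0.0], [0.0, 0.0, 0.0], [0.0, 0.0, 0.0], [0.0, 0.0, 0.0], [0.0, 0.0, 0.0], [0.0, 0.0, 0.0]]}
{"grip": [4], "travel": [[-0.0001, 0.0158, 0.0085]], "delta_rot": [[0.0, 0.0, 0.0]]}
```

Emit:
apply_moves(grip=[4,4,4,4,4,4,4,4], travel=[[0,-0.0016,-0.017],[0,-0.0007,-0.018],[0,0.001,-0.018],[0,0.0026,-0.0177],[0,0.004,-0.0174],[0,0.0058,-0.017],[0,0.0073,-0.0164],[0,0.0087,-0.0157]], delta_rot=[[0,0,0],[0,0,0],[0,0,0],[0,0,0],[0,0,0],[0,0,0],[0,0,0],[0,0,0]])

```text
clock: 25.0
tool_pos: [0.4625, -0.025, 0.1394]
tcp_rot: [0.758, 0.653, -0.003, -0.004]
force: [-13.8, 6.9, 0.5]
opening: 0.01
grip_force: 58.4
```

Emit:
apply_moves(grip=[4,4,4,4,4,4,4,4], travel=[[0,0.0102,-0.0148],[0,0.0114,-0.0138],[0,0.0127,-0.0126],[0,0.0137,-0.0115],[0,0.0148,-0.0102],[0,0.0156,-0.0088],[0,0.0164,-0.0073],[0,0.017,-0.0058]], delta_rot=[[0,0,0],[0,0,0],[0,0,0],[0,0,0],[0,0,0],[0,0,0],[0,0,0],[0,0,0]])

```text
clock: 25.8
tool_pos: [0.5486, -0.0379, 0.2062]
tcp_rot: [0.758, 0.653, -0.002, -0.001]
force: [-13.0, 0.8, 31.6]
opening: 0.0093
grip_force: 63.8
```

```bash
python3 st.py; python3 - <<'E'
from h import *
q=R.from_quat(get_obs()["tcp_rot"])
print(bar(np.linspace(189.8,58.8,26)[16])-[0,0,.004])
plan([(bar(t)-[-.0003,-.0024,.004],q,1) for t in np.linspace(106,58.5,11)[1:]],4)
E
```

```text
25.8 [ 0.5486 -0.0379  0.2062] [ 0.5844  0.5918 -0.9143  2.0013  0.6239  0.8599 -0.8284] z [-0.004  -0.0019 -1.    ] y [ 0.9889 -0.1485 -0.0036] [-13.0046   0.8328  31.6164]
[ 0.54837562 -0.04080033  0.20242987]
{"grip": [4, 4, 4, 4, 4, 4, 4, 4], "travel": [[-0.0007, 0.0158, 0.0011], [-0.0001, 0.0161, -0.0025], [-0.0001, 0.0162, -0.0012], [-0.0001, 0.0162, 0.0001], [0.0, 0.0162, 0.0014], [-0.0001, 0.0161, 0.0028], [-0.0001, 0.0157, 0.0042], [0.0, 0.0153, 0.0054]], "delta_rot": [[0.0, 0.0, 0.0], [0.0, 0.0, 0.0], [0.0, 0.0, 0.0], [0.0, 0.0, 0.0], [0.0, 0.0, 0.0], [0.0, 0.0, 0.0], [0.0, 0.0, 0.0], [0.0, 0.0, 0.0]]}
{"grip": [4, 4], "travel": [[-0.0001, 0.0148, 0.0066], [0.0, 0.0143, 0.0079]], "delta_rot": [[0.0, 0.0, 0.0], [0.0, 0.0, 0.0]]}
```

Emit:
apply_moves(grip=[4,4,4,4,4,4,4], travel=[[0,0.0158,0.001],[0,0.016,-0.0025],[0,0.0162,-0.0012],[0,0.0162,0],[0,0.0162,0.0014],[0,0.016,0.0028],[0,0.0157,0.0042]], delta_rot=[[0,0,0],[0,0,0],[0,0,0],[0,0,0],[0,0,0],[0,0,0],[0,0,0]])

```text
clock: 26.5
tool_pos: [0.6336, -0.0494, 0.1994]
tcp_rot: [0.758, 0.653, 0.0, -0.002]
force: [-1.8, 7.8, 1.1]
opening: 0.0096
grip_force: 69.3
```

```bash
python3 st.py; python3 - <<'E'
from h import *
q=R.from_quat(get_obs()["tcp_rot"])
print([bar(t)-[-.0003,-.0024,.004] for t in (73,64.4,59.8,58)])
plan([(bar(t)-[-.0003,-.0024,.004],q,1) for t in (69,65,62,59.8)],4)
E
```

```text
26.5 [ 0.6336 -0.0494  0.1994] [ 0.5413  0.6899 -0.8796  1.8185  0.6428  0.9485 -0.7701] z [-0.0018  0.0035 -1.    ] y [ 0.9889 -0.1484 -0.0023] [-1.7877  7.8142  1.0879]
[array([ 0.63114862, -0.05116782,  0.20167243]), array([ 0.65145863, -0.05431198,  0.19365956]), array([ 0.66177022, -0.0559083 ,  0.18813482]), array([ 0.66568053, -0.05651365,  0.18574787])]
{"grip": [4, 4, 4, 4], "travel": [[-0.0028, 0.01, 0.0014], [-0.0001, 0.0126, 0.0053], [-0.0001, 0.0092, 0.0046], [0.0, 0.0066, 0.0036]], "delta_rot": [[0.0, 0.0, 0.0], [0.0, 0.0, 0.0], [0.0, 0.0, 0.0], [0.0, 0.0, 0.0]]}
```

Emit:
apply_moves(grip=[4,4,4,4,4,4], travel=[[0,0.01,0.0014],[0,0.0126,0.0053],[0,0.0092,0.0046],[0,0.0066,0.0036],[0,0.004,0.0023],[0,0,0]], delta_rot=[[0,0,0],[0,0,0],[0,0,0],[0,0,0],[0,0,0],[0,0,0]])

```text
clock: 27.1
tool_pos: [0.6617, -0.0537, 0.1876]
tcp_rot: [0.758, 0.653, -0.002, -0.003]
force: [-17.9, 5.4, 23.4]
opening: 0.0095
grip_force: 69.7
```

```bash
python3 st.py
```

```text
27.1 [ 0.6617 -0.0537  0.1876] [ 0.5194  0.7334 -0.8618  1.7578  0.6574  0.974  -0.7562] z [-0.0076  0.0017 -1.    ] y [ 0.989  -0.1478 -0.0077] [-17.8509   5.3791  23.3551]
```

Emit:
apply_moves(grip=[30,30,30,30,30,30,30], travel=[[0,0,0],[0,0,0],[0,0,0],[0,0,-0.03],[0,0,-0.05],[0,0,-0.05],[0,0,0]], delta_rot=[[0,0,0],[0,0,0],[0,0,0],[0,0,0],[0,0,0],[0,0,0],[0,0,0]])

```text
clock: 27.8
tool_pos: [0.6671, -0.056, 0.2887]
tcp_rot: [0.759, 0.651, 0.002, 0.002]
force: [0.5, -0.5, -0.3]
opening: 0.0301
grip_force: 0.0
```

```bash
python3 st.py; python3 - <<'E'
from h import *
np.set_printoptions(precision=4,suppress=True)
b0=bar(59.8);b5=bar(62.8)
for n in("side","top","wrist"):
    c=camera(n);save(c,n+"8")
    for k,z in(("door_handle",.192),("collar_top",.132),("collar_pointer",.103),("locked_mark",.1)):
        for r in place_of(n,k)[:1]: print(n,k,r["point"],round(r["score"],2),px2z(c,r["point"],z))
    print("pred shut",proj(c,b0),"3deg ajar",proj(c,b5))
E
```

```text
27.8 [ 0.6671 -0.056   0.2887] [ 0.5611  0.6402 -0.9267  1.6566  0.5586  1.1252 -0.67  ] z [ 0.0057  0.0008 -1.    ] y [ 0.9883 -0.1523  0.0056] [ 0.5326 -0.534  -0.3367]
side door_handle [269.3, 171.8] 0.6 [ 0.6538 -0.0542  0.192 ]
side collar_top [324.9, 168.6] 0.86 [ 0.5828 -0.2181  0.132 ]
side collar_pointer [328.7, 178.8] 0.59 [ 0.5701 -0.2171  0.103 ]
side locked_mark [314.7, 184.2] 0.95 [ 0.5938 -0.1791  0.1   ]
pred shut [267.611 170.206] 3deg ajar [269.5443 169.8123]
top door_handle [331.7, 152.2] 0.66 [ 0.6559 -0.0587  0.192 ]
top locked_mark [371.8, 181.5] 0.78 [ 0.5921 -0.1714  0.1   ]
pred shut [331.5584 150.0051] 3deg ajar [331.1868 152.3487]
wrist collar_top [279.1, 336.3] 0.74 [ 0.5863 -0.2163  0.132 ]
wrist locked_mark [280.0, 291.1] 0.87 [ 0.5901 -0.1775  0.1   ]
pred shut [321.1763 215.8102] 3deg ajar [312.5236 217.3069]
```

View pics/wrist8.png

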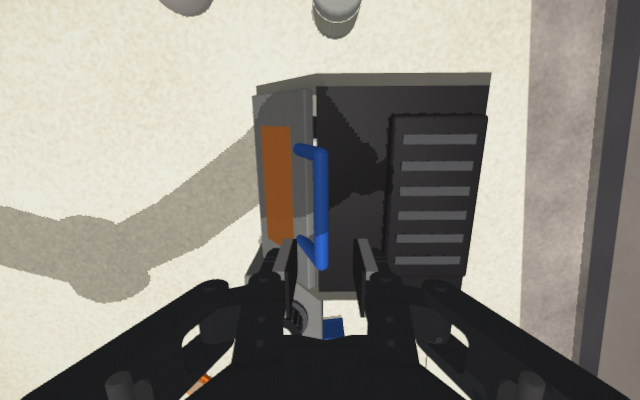

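The bar's mid column is about 321, against 321.2 predicted for shut and 312.5 for 3 degrees ajar, so the door is shut. I check that numerically and then go to the collar.

```bash
python3 - <<'E'
from h import *
np.set_printoptions(precision=4,suppress=True)
im=cv2.imread("pics/wrist8.png")[:,:,::-1].astype(int)
m=(im[...,2]-im[...,0]>60)
for r in(190,200,210,220,230):
    k=np.where(m[r,308:340])[0]+308;print(r,k.min(),k.max(),k.mean())
plan([([.62,-.15,.30],rot(100),4),([.57,-.19,.27],rot(110),2)],70)
E
```

```text
190 314 327 320.5
200 314 327 320.5
210 314 327 320.5
220 314 327 320.5
230 315 327 321.0
{"grip": [70, 70, 70, 70, 70, 70], "travel": [[-0.033, -0.01, -0.0054], [-0.0321, -0.0127, -0.0055], [-0.0309, -0.0153, -0.0055], [-0.0296, -0.0177, -0.0054], [-0.0205, -0.0375, 0.02], [-0.0171, -0.0391, 0.02]], "delta_rot": [[-0.0003, -0.0001, -0.0521], [-0.0003, 0.0, -0.0521], [-0.0003, -0.0001, -0.0521], [-0.0003, 0.0, -0.0521], [0.0, 0.0, -0.0556], [0.0, 0.0, -0.0555]]}
```

Emit:
apply_moves(grip=[70,70,70,70,70,70,70], travel=[[-0.033,-0.01,-0.0054],[-0.032,-0.0127,-0.0055],[-0.031,-0.0153,-0.0055],[-0.0296,-0.0177,-0.0054],[-0.0205,-0.0375,0.02],[-0.017,-0.039,0.02],[0,0,0]], delta_rot=[[0,0,-0.052],[0,0,-0.052],[0,0,-0.052],[0,0,-0.052],[0,0,-0.0556],[0,0,-0.0556],[0,0,0]])

```text
clock: 29.25
tool_pos: [0.566, -0.1939, 0.2676]
tcp_rot: [0.575, 0.818, -0.003, -0.003]
force: [0.2, -0.1, -0.8]
opening: 0.0702
grip_force: 0.0
```

```bash
python3 st.py; cat > col.py <<'E'
from h import *
import sys
np.set_printoptions(precision=4,suppress=True)
for n in sys.argv[1:]:
    c=camera(n);save(c,n+"9"+str(int(get_obs()["clock"]*100)));pt={}
    for k,z in(("collar_top",.132),("collar_pointer",.103),("locked_mark",.1)):
        for r in place_of(n,k)[:1]:
            pt[k]=px2z(c,r["point"],z);print(n,k,np.round(r["point"],1),round(r["score"],2),pt[k][:2])
    C=np.array([.5865,-.2166])
    im=c["pixels"].astype(int)
    # white pixels near flange ring at z=.106, r 24..31.5 ; red pixels ring at .1
    best=[]
    for a in np.arange(60,200,2):
        t=np.radians(a+W)
        v=[im[tuple(np.round(proj(c,np.array([*(C+r*np.array([np.cos(t),np.sin(t)])),.105]))).astype(int)[::-1])].min() for r in(.026,.0275,.029)]
        best.append((np.mean(v),a))
    b=np.array(best);w=np.clip(b[:,0]-120,0,None);print("pointer unit ang",(w*b[:,1]).sum()/max(w.sum(),1),sorted(best)[-5:])
    s=im;m=(s[...,0]-s[...,1]>70)&(s[...,0]-s[...,2]>70)&(s[...,1]<80);R0=proj(c,np.array([*(C+.0395*np.array([np.cos(np.radians(90+W)),np.sin(np.radians(90+W))])),.1]))
    yy,xx=np.where(m);k=np.hypot(xx-R0[0],yy-R0[1])<15
    if k.any():
        e=px2z(c,[xx[k].mean(),yy[k].mean()],.1)[:2]-C;print("red at",e+C,"r",np.linalg.norm(e),"unit ang",np.degrees(np.arctan2(e[1],e[0]))-W)
E
python3 col.py wrist top side
```

```text
29.25 [ 0.566  -0.1939  0.2676] [ 0.9238  0.6392 -1.0889  1.8281  0.6408  1.0869 -0.0616] z [-0.0073 -0.0012 -1.    ] y [ 0.9406  0.3395 -0.0073] [ 0.1644 -0.1246 -0.7981]
wrist collar_top [339.  225.8] 0.88 [ 0.5886 -0.2151]
wrist collar_pointer [320.9 197.3] 0.6 [ 0.5645 -0.2016]
wrist locked_mark [356.6 184.7] 0.76 [ 0.5952 -0.1768]
pointer unit ang 157.18080210387902 [(np.float64(203.66666666666666), np.int64(156)), (np.float64(204.33333333333334), np.int64(160)), (np.float64(204.33333333333334), np.int64(162)), (np.float64(205.0), np.int64(154)), (np.float64(220.66666666666666), np.int64(158))]
red at [ 0.594 -0.177] r 0.04028206150386831 unit ang 88.0622816230889
top collar_top [389.8 183.4] 0.59 [ 0.5836 -0.2153]
top collar_pointer [385.1 195.5] 0.64 [ 0.5537 -0.2071]
top locked_mark [371.5 177.8] 0.89 [ 0.6023 -0.1706]
pointer unit ang 160.61340206185568 [(np.float64(99.66666666666667), np.int64(156)), (np.float64(138.0), np.int64(164)), (np.float64(154.66666666666666), np.int64(158)), (np.float64(158.33333333333334), np.int64(160)), (np.float64(158.33333333333334), np.int64(162))]
side collar_top [323.4 166.3] 0.75 [ 0.592  -0.2268]
side collar_pointer [328.2 178.5] 0.76 [ 0.572  -0.2178]
pointer unit ang 159.9322033898305 [(np.float64(107.66666666666667), np.int64(164)), (np.float64(107.66666666666667), np.int64(166)), (np.float64(125.33333333333333), np.int64(162)), (np.float64(126.0), np.int64(158)), (np.float64(128.33333333333334), np.int64(160))]
red at [ 0.5959 -0.179 ] r 0.03873812683993695 unit ang 84.71729709341662
```

```bash
python3 - <<'E'
from h import *
q=rot(110)
plan([([.5875,-.2165,.19],q,3),([.5875,-.2165,.124],q,3)],70)
E
```

```text
{"grip": [70, 70, 70, 70, 70, 70], "travel": [[-0.0139, 0.0032, 0.0357], [-0.014, 0.0031, 0.0356], [-0.0139, 0.0032, 0.0357], [0.0, 0.0, 0.0293], [0.0, 0.0, 0.0294], [0.0, 0.0, 0.0293]], "delta_rot": [[-0.0003, -0.0002, 0.0], [-0.0003, -0.0001, -0.0001], [-0.0003, -0.0002, 0.0], [0.0, 0.0, 0.0], [0.0, 0.0, 0.0], [0.0, 0.0, 0.0]]}
```

Emit:
apply_moves(grip=[70,70,70,70,70,70,70], travel=[[-0.014,0.0032,0.0357],[-0.014,0.0032,0.0357],[-0.014,0.0032,0.0357],[0,0,0.0293],[0,0,0.0293],[0,0,0.0293],[0,0,0]], delta_rot=[[0,0,0],[0,0,0],[0,0,0],[0,0,0],[0,0,0],[0,0,0],[0,0,0]])

```text
clock: 30.55
tool_pos: [0.5858, -0.2169, 0.1212]
tcp_rot: [0.574, 0.819, -0.001, -0.003]
force: [-0.3, 0.3, -0.7]
opening: 0.0698
grip_force: 0.0
```

Emit:
apply_moves(grip=[38,38,38,38,38], travel=[[0,0,0],[0,0,0],[0,0,0],[0,0,0],[0,0,0]], delta_rot=[[0,0,0],[0,0,0],[0,0,0],[0,0,0],[0,0,0]])

```text
clock: 31.05
tool_pos: [0.5872, -0.217, 0.1256]
tcp_rot: [0.574, 0.819, -0.001, -0.0]
force: [-4.0, -0.1, 5.9]
opening: 0.0441
grip_force: 61.1
```

```bash
python3 st.py
```

```text
31.05 [ 0.5872 -0.217   0.1256] [ 0.8413  0.8111 -0.9407  1.8919  0.8464  0.8999 -0.1805] z [-0.0011 -0.0009 -1.    ] y [ 0.94    0.3412 -0.0013] [-3.9817 -0.0581  5.9428]
```

Emit:
apply_moves(grip=[38,38,38,38,38,38,38,38], travel=[[0,0,0],[0,0,0],[0,0,0],[0,0,0],[0,0,0],[0,0,0],[0,0,0],[0,0,0]], delta_rot=[[0,0,0.084],[0,0,0.084],[0,0,0.084],[0,0,0.084],[0,0,0.084],[0,0,0.084],[0,0,0.084],[0,0,0]])

```text
clock: 31.85
tool_pos: [0.5881, -0.2171, 0.1256]
tcp_rot: [0.879, 0.477, 0.0, 0.001]
force: [-0.5, -0.8, 5.8]
opening: 0.0444
grip_force: 62.6
```

```bash
python3 st.py;python3 col.py side wrist; python3 -c "
from h import *
print(np.degrees((R.from_quat(get_obs()['tcp_rot'])*rot(110).inv()).as_rotvec()))"
```

```text
31.85 [ 0.5881 -0.2171  0.1256] [ 0.721   0.7289 -0.7173  1.8986  0.679   0.7734 -0.9562] z [ 0.0008 -0.0011 -1.    ] y [ 0.838  -0.5457  0.0012] [-0.5463 -0.7852  5.849 ]
side collar_top [325.7 165.7] 0.56 [ 0.5879 -0.2326]
side collar_pointer [321.7 177.5] 0.52 [ 0.5904 -0.2138]
side locked_mark [317.1 182.1] 0.97 [ 0.5929 -0.1913]
pointer unit ang 0.0 [(np.float64(85.66666666666667), np.int64(94)), (np.float64(95.0), np.int64(96)), (np.float64(99.33333333333333), np.int64(98)), (np.float64(103.0), np.int64(100)), (np.float64(103.0), np.int64(102))]
red at [ 0.5959 -0.179 ] r 0.03873812683993695 unit ang 84.71729709341662
wrist collar_top [328.4 274.1] 0.97 [ 0.59   -0.2161]
wrist collar_pointer [205.1  22.2] 0.75 [ 0.6034 -0.0904]
wrist locked_mark [292.6 185.3] 0.63 [ 0.5931 -0.1758]
pointer unit ang 103.27118644067798 [(np.float64(131.66666666666666), np.int64(108)), (np.float64(155.33333333333334), np.int64(102)), (np.float64(155.66666666666666), np.int64(104)), (np.float64(155.66666666666666), np.int64(106)), (np.float64(156.0), np.int64(100))]
red at [ 0.5938 -0.177 ] r 0.040285243360311265 unit ang 88.42855803348084
[-1.82709138e-02 -4.52740828e-02 -5.27165309e+01]
```

Emit:
apply_moves(grip=[38,38,38,38], travel=[[0,0,0],[0,0,0],[0,0,0],[0,0,0]], delta_rot=[[0,0,0.084],[0,0,0.084],[0,0,0],[0,0,0]])

```text
clock: 32.65
tool_pos: [0.5884, -0.2173, 0.1255]
tcp_rot: [0.933, 0.36, 0.0, 0.001]
force: [0.3, -1.6, 9.6]
opening: 0.044
grip_force: 63.0
```

```bash
python3 col.py wrist; python3 -c "
from h import *
print(np.degrees((R.from_quat(get_obs()['tcp_rot'])*rot(110).inv()).as_rotvec()))"
```

```text
wrist collar_top [325.8 270.8] 0.88 [ 0.5904 -0.2145]
wrist collar_pointer [297.6 212.4] 0.63 [ 0.5945 -0.1902]
wrist locked_mark [277.2 197.3] 0.87 [ 0.5927 -0.1766]
pointer unit ang 88.04713804713803 [(np.float64(156.33333333333334), np.int64(84)), (np.float64(159.0), np.int64(92)), (np.float64(160.66666666666666), np.int64(88)), (np.float64(160.66666666666666), np.int64(90)), (np.float64(161.33333333333334), np.int64(86))]
red at [ 0.5938 -0.177 ] r 0.04029399328667533 unit ang 88.4229491666936
[ 1.11993289e-03 -7.04226546e-02 -6.78439823e+01]
```

Pointer at 88.0 and red mark at 88.4, measured the same way. I release, retreat and verify.

Emit:
apply_moves(grip=[70,70,70,70,70,70,70,70], travel=[[0,0,0],[0,0,0],[0,0,0],[0,0,-0.03],[0,0,-0.05],[0,0,-0.05],[0,0,-0.05],[0,0,0]], delta_rot=[[0,0,0],[0,0,0],[0,0,0],[0,0,0],[0,0,0],[0,0,0],[0,0,0],[0,0,0]])

```text
clock: 33.65
tool_pos: [0.5897, -0.2167, 0.2639]
tcp_rot: [0.934, 0.358, 0.002, 0.002]
force: [0.2, 0.2, 0.9]
opening: 0.07
grip_force: 0.0
```

```bash
python3 col.py wrist side; python3 - <<'E'
from h import *
np.set_printoptions(precision=4,suppress=True)
o=get_obs();print(o["clock"],o["tool_pos"],o["opening"],o["force"])
for n in("top","side","wrist"):
    c=camera(n)
    for k,z in(("jar",0),("bottle",0),("bin",0),("door_handle",.192)):
        for r in place_of(n,k)[:1]: print(n,k,round(r["score"],2),px2z(c,r["point"],z)[:2])
    im=c["pixels"].astype(int);b0,b1=bar(59.8),bar(64.8)
    m=im[...,2]-im[...,0]>50;p=proj(c,b0).round().astype(int)
    yy,xx=np.where(m[p[1]-12:p[1]+13,p[0]-12:p[0]+13]) if 20<p[0]<620 and 20<p[1]<380 else ([],[])
    print(n,"bar shut/5deg pred",proj(c,b0),proj(c,b1),"blue near",len(xx),np.mean(xx)-12+p[0] if len(xx) else 0,np.mean(yy)-12+p[1] if len(yy) else 0)
    if n=="top":
        for x in range(p[0]-6,p[0]+7,3):
            k=np.where(m[p[1]-12:p[1]+13,x])[0]+p[1]-12;print(x,k, proj(c,b0)[1])
E
```

```text
wrist collar_top [326.  198.4] 0.82 [ 0.5912 -0.2163]
wrist collar_pointer [308.7 171.8] 0.98 [ 0.5945 -0.1901]
wrist locked_mark [299.1 163.1] 0.56 [ 0.5943 -0.1773]
pointer unit ang 87.80891719745223 [(np.float64(125.33333333333333), np.int64(92)), (np.float64(127.66666666666667), np.int64(84)), (np.float64(132.33333333333334), np.int64(90)), (np.float64(132.66666666666666), np.int64(86)), (np.float64(134.33333333333334), np.int64(88))]
red at [ 0.5939 -0.177 ] r 0.04030675691090907 unit ang 88.21925369023316
side collar_top [323.6 166.8] 0.59 [ 0.5903 -0.2248]
side collar_pointer [316.7 178.7] 0.72 [ 0.5998 -0.2018]
side locked_mark [314.2 184.6] 0.72 [ 0.594  -0.1767]
pointer unit ang 0.0 [(np.float64(94.0), np.int64(86)), (np.float64(98.66666666666667), np.int64(84)), (np.float64(104.66666666666667), np.int64(78)), (np.float64(104.66666666666667), np.int64(80)), (np.float64(106.33333333333333), np.int64(82))]
red at [ 0.5959 -0.179 ] r 0.03873812683993695 unit ang 84.71729709341662
34.05 [ 0.587  -0.2169  0.2578] 0.06993376619462828 [ 0.3482 -1.0157  0.0901]
top jar 0.67 [0.5204 0.182 ]
top bottle 0.6 [0.7071 0.1298]
top door_handle 0.66 [ 0.6623 -0.0577]
top bar shut/5deg pred [331.5584 150.0051] [330.9289 153.9746] blue near 107 331.89719626168227 150.94392523364485
326 [148 149 150 151 152] 150.0051245141149
329 [149 150 151 152] 150.0051245141149
332 [149 150 151 152 153] 150.0051245141149
335 [150 151 152 153] 150.0051245141149
338 [150 151 152 153 154] 150.0051245141149
side jar 0.89 [0.5363 0.1882]
side bottle 0.36 [0.5339 0.2025]
side bin 0.57 [ 0.6018 -0.3732]
side bar shut/5deg pred [267.611 170.206] [270.8798 169.6293] blue near 125 266.544 170.10399999999998
wrist bottle 0.7 [ 0.5633 -0.24  ]
wrist bin 0.74 [ 0.5926 -0.3784]
wrist bar shut/5deg pred [204.8689 -46.1071] [186.0319 -36.3851] blue near 0 0 0
```

The jar, bottle and bin read the same as before within detector noise. The top camera leaves about 1 degree of doubt on the door, so I give the handle a gentle closing push with shut fingers.

```bash
python3 - <<'E'
from h import *
q=rot(81.2)
plan([([.58,-.19,.30],rot(50),1),(U([.030,-.001,.28]),q,5),(U([.030,-.001,.193]),q,3),(U([.046,-.001,.193]),q,2)],0)
E
```

```text
{"grip": [0, 0, 0, 0, 0, 0, 0, 0], "travel": [[0.0166, -0.0335, -0.0548], [0.0348, -0.016, 0.0053], [0.0363, -0.0121, 0.0054], [0.0374, -0.008, 0.0053], [0.0381, -0.004, 0.0053], [0.0383, 0.0003, 0.0054], [0.0, 0.0, 0.0387], [0.0, 0.0, 0.0386]], "delta_rot": [[-0.0009, 0.0006, -0.0898], [0.0, 0.0, -0.0693], [0.0, 0.0, -0.0693], [0.0, 0.0, -0.0694], [0.0, 0.0, -0.0693], [0.0, 0.0, -0.0693], [0.0, 0.0, 0.0], [0.0, 0.0, 0.0]]}
{"grip": [0, 0, 0], "travel": [[0.0, 0.0, 0.0387], [0.0, 0.0106, 0.0], [0.0, 0.0107, 0.0]], "delta_rot": [[0.0, 0.0, 0.0], [0.0, 0.0, 0.0], [0.0, 0.0, 0.0]]}
```

Emit:
apply_moves(grip=[0,0,0,0,0,0,0], travel=[[0.0166,-0.0335,-0.0548],[0.0348,-0.016,0.0053],[0.0363,-0.012,0.0053],[0.0374,-0.008,0.0053],[0.038,-0.004,0.0053],[0.0383,0,0.0053],[0,0,0]], delta_rot=[[0,0,-0.09],[0,0,-0.0693],[0,0,-0.0693],[0,0,-0.0693],[0,0,-0.0693],[0,0,-0.0693],[0,0,0]])

```text
clock: 35.5
tool_pos: [0.6181, -0.047, 0.2801]
tcp_rot: [0.756, 0.654, 0.0, -0.002]
force: [-0.6, 0.5, 0.4]
opening: -0.0002
grip_force: 0.0
```

```bash
python3 st.py; python3 - <<'E'
from h import *
q=rot(81.2)
plan([(U([.030,-.001,.193]),q,4),(U([.046,-.001,.193]),q,2)],0)
E
```

```text
35.5 [ 0.6181 -0.047   0.2801] [ 0.6     0.5977 -0.9599  1.7735  0.5505  1.0666 -0.7014] z [-0.0013  0.003  -1.    ] y [ 0.9895 -0.1444 -0.0017] [-0.5591  0.4615  0.4275]
{"grip": [0, 0, 0, 0, 0, 0], "travel": [[-0.0016, 0.0002, 0.029], [-0.0016, 0.0003, 0.029], [-0.0015, 0.0002, 0.0291], [-0.0015, 0.0002, 0.029], [0.0, 0.0107, 0.0], [-0.0001, 0.0106, 0.0]], "delta_rot": [[-0.0003, -0.0004, 0.0014], [-0.0003, -0.0005, 0.0014], [-0.0002, -0.0004, 0.0013], [-0.0003, -0.0005, 0.0014], [0.0, 0.0, 0.0], [0.0, 0.0, 0.0]]}
```

Emit:
apply_moves(grip=[0,0,0,0,0,0,0], travel=[[-0.0016,0,0.029],[-0.0016,0,0.029],[-0.0016,0,0.029],[-0.0016,0,0.029],[0,0.0107,0],[0,0.0107,0],[0,0,0]], delta_rot=[[0,0,0],[0,0,0],[0,0,0],[0,0,0],[0,0,0],[0,0,0],[0,0,0]])

```text
clock: 36.2
tool_pos: [0.6348, -0.059, 0.1943]
tcp_rot: [0.76, 0.65, 0.001, -0.0]
force: [-0.7, 0.7, 0.5]
opening: -0.0002
grip_force: 0.0
```

Emit:
apply_moves(grip=[0,0,0], travel=[[0,0.004,0],[0,0.004,0],[0,0,0]], delta_rot=[[0,0,0],[0,0,0],[0,0,0]])

```text
clock: 36.5
tool_pos: [0.6392, -0.0598, 0.1936]
tcp_rot: [0.759, 0.651, -0.0, -0.0]
force: [0.5, -1.5, -0.1]
opening: -0.0
grip_force: 0.0
```

Emit:
apply_moves(grip=[0,0,0], travel=[[0,0.004,0],[0,0.004,0],[0,0,0]], delta_rot=[[0,0,0],[0,0,0],[0,0,0]])

```text
clock: 36.8
tool_pos: [0.6414, -0.0601, 0.193]
tcp_rot: [0.759, 0.651, -0.003, -0.002]
force: [-13.5, 1.6, 9.3]
opening: 0.0
grip_force: 7.0
```

With 13.5 N on the bar and no yield (2–4 N moves the hinge), the door is on its stop. I back off, check and hand in.

Emit:
apply_moves(grip=[0,0,0,0,0,0,0], travel=[[0,-0.02,0],[0,-0.02,0],[0,0,-0.05],[0,0,-0.05],[0,0,-0.05],[0,0,0],[0,0,0]], delta_rot=[[0,0,0],[0,0,0],[0,0,0],[0,0,0],[0,0,0],[0,0,0],[0,0,0]])

```text
clock: 37.5
tool_pos: [0.6154, -0.0562, 0.3064]
tcp_rot: [0.759, 0.651, -0.0, 0.0]
force: [0.5, -0.5, -0.0]
opening: -0.0003
grip_force: 0.0
```

```bash
python3 col.py wrist; python3 - <<'E'
from h import *
o=get_obs();print(o["clock"],o["tool_pos"],o["force"])
c=camera("top");im=c["pixels"].astype(int);m=im[...,2]-im[...,0]>50
for x in(326,332,338): print(x,np.where(m[138:163,x])[0]+138)
print(finish_job())
E
```

```text
wrist collar_top [324.  317.4] 0.43 [ 0.5899 -0.2163]
wrist collar_pointer [305.7 164.6] 0.75 [ 0.5974 -0.0311]
wrist locked_mark [377.7 195.7] 0.65 [ 0.6759 -0.0816]
pointer unit ang 0.0 [(np.float64(39.333333333333336), np.int64(86)), (np.float64(39.666666666666664), np.int64(72)), (np.float64(39.666666666666664), np.int64(76)), (np.float64(39.666666666666664), np.int64(80)), (np.float64(41.0), np.int64(74))]
37.7 [ 0.6146413  -0.05632907  0.30433484] [ 0.15841312  0.82116458 -0.19734047]
326 []
332 []
338 []
the job is handed in; nothing more can be done
None
```

The job is handed in at about 38 s: the carrier is upright within about 1 mm of the mat's middle, the door held 13.5 N without moving, and the collar pointer read within 0.5 degrees of the red mark; the last look before handing in was blocked by the arm, so these are the readings from just before it.

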